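Lock the battery-cover screw of the kitchen scale

ROBOT

A 6-joint arm with a two-finger parallel gripper is mounted at the origin on a cart in front of the work surface, level with it; the furniture and walls round the work are solid. World frame = base frame: x ahead of the robot, y to its left, z up, the work surface at z = 0. Lengths are in mm, angles in rad, forces in N, time in s.
With the tool pointing down it reaches from about 325 to 1000 mm from the base axis. Payload 5.1 kg.
Tool frame: the origin (TCP) lies at the very end of the fingers, on their centre line; the grasp point (between the pads) lies 19 mm behind it; x points along the fingers, y is the direction in which the jaws open and shut, and the axes are right-handed (so a half turn about x gives the same grasp; the last joint's range is limited). The gripper opens to 85 mm and grips with 20 to 120 N. Pads are 22 mm wide; open, the fingers measure 114 mm over their backs; the gripper's body (76 mm by 85 mm) begins 54 mm behind the grasp point. The pads swing forward as they close: fully open they stand 13 mm farther back than shut.
Start: joints at [1.107, 0.124, 1.65, -0, 1.367, -0.083], TCP at [241.601, 603.418, 193.322] pointing down, gripper open.
Joint ranges: [-2.61, 2.61], [-1.02, 2.33], [0.03, 2.71], [-1.35, 4.49], [0.32, 2.68], [-2.91, 2.91]. Speed limits (rad/s): [2.57, 2.57, 3.14, 3.14, 3.14, 3.14].

INTERFACE

Orientations are given as a rotation vector (axis times angle).
In Python, from workcell import monitor, grab_frame, bot, look_for gives the robot as it stands.
- The arm moves only by the tool jog_arm, never from a script. Its argument "moves" is a list that holds one entry, the list of rows, each a list of 6 numbers: the shift along the tool's x, y, z in cm, then the turn, a rotation vector about the tool's x, y, z in rad. In form: [[[tx, ty, tz, rx, ry, rz], ...]]. A call has 1 to 12 rows; each row is the pose to reach, as a shift and turn from the pose commanded when the call began, along the tool's axes at that moment; what a row does not reach only later rows make up. A row lasts 1/12 s, in which the tool goes at most 41.7 mm and 7.16 degrees, less where a joint would pass 70% of its speed; a pose out of reach is approached as far as the arm can. A call with a gripper value outside its range is refused whole. "claw" is the finger opening in cm, from 0 to 8.54, set as the call begins (left out, the last holds). The fingers move at their own pace and stop on an object; "newtons" is the grip in N (left out, the last holds). Time passes only in rows, so rows that repeat a pose let the fingers close. It gives the time, the measured TCP pose, the force and the opening at its end, in the units of the state.
- monitor.sense(): the state, without advancing time (a new reading comes with each control period).
- grab_frame(name): name is "scene" or "side" or "wrist"; returns a dict with "img" (384x512x3 uint8, blue, green, red), "fx", "fy", "cx", "cy" (pixels), "origin" and "rotation" of the camera in the world; the wrist camera has in their place "T_tool_cam" (4x4, takes a point from camera to tool coordinates, whose origin is the TCP and whose axes are the tool frame's). Camera axes: x right, y down, z forward; pixel columns grow to the right and rows downward; lengths in mm; the calibration is good to about 2 mm. The wrist camera is an equidistant fisheye: a pixel r from the principal point sees the ray r / f radians off the axis. A picture is of the moment at which its call begins: read the wrist's pose just before it. There is no depth.
- bot.sign_off(): hands the job in, once; it reports no verdict.
Trained networks look in a picture, given as the dict that the camera call returned (one of the last four; its "shot" number tells which), for a name from the list of things; names that differ only in an ending like _2 or _b are one class to them, and where a whole thing is asked for, a point or a joint stands for the part that bears it (a point fixed in the world has none). Each returns a list of dicts, best first, with "confidence" (0 to 1); they miss things now and then, are a little off and sometimes report something else, mostly with a low value. They report only what shows in the picture. A call takes as long as a camera call. They do not tell look-alikes from the thing itself.
- look_for(picture, query): "box" ([left, top, right, bottom] in pixels, round what is visible of it).
The state is a dict: "t": time; "q": joint angles; "joint_velocities": joint speeds; "joint_torque": joint torques, N m; "tool_pos": TCP position; "eef_rot": TCP orientation; "contact_force": force on the tool from outside, world axes, zero at the start; "moment": the same for the moment, N m; "opening": finger opening in mm.
Only numpy, scipy, OpenCV 4.12 (cv2) and the standard library are available. Lean on these libraries where they do the work, as an engineer would, in place of code of your own. Each camera call takes 0.05 s, during which the arm holds its last target.

TASK

The kitchen scale lies face down with its battery cover on, but the cover's slotted screw is not locked yet. Take the screwdriver out of the wooden block, feel its blade into the screw's slot, gently press the screw in against its spring, turn it clockwise to its stop and let it spring back up locked. Then stand the screwdriver back in the hole of the block, fully home, let go, and leave everything else where it is.

Things in the scene. Friction and masses are not known exactly. Their poses are not given: they have to be found in the camera images.
- scale: kitchen scale lying face down, fixed: steel platter 186 x 150 x 6 mm below, white case 170 x 134 mm up to 22 mm, four rubber feet near its corners up to 28 mm, and a raised grey battery cover 95 x 56 mm, its top 34 mm above the worktop. Origin on the worktop right below the screw; x along the scale's length (the case's middle lies 25 mm from the screw towards +x), z up
- screw_top (a point): centre of the top of the screw's head: a brass disc of 19 mm in a 21 mm well, flush with the cover (z 34 mm) unless pressed. Moves with the screw, but its axes do NOT show the slot: 3.2 mm wide (edges chamfered 0.5 mm), 14 mm long, ends closed, 6 mm deep, at the start up to 1.2 rad either side of the scale's x axis, an angle that is not measured: it must be seen or felt
- screw_press (a joint): how far the screw is pressed in (m): 0 up, 0.0055 down on a hard stop. A spring pushes it up with 2.5 N plus 2 N per mm. Until it is pressed in by 3 mm (8.5 N) a bayonet bars it from turning by more than 0.06 rad either way; at 3.5 to 5 mm it turns freely. More than 25 N in all between the screwdriver and the scale (push and turning couple together) counts as forcing it
- screw_turn (a joint): turn of the screw (rad), clockwise seen from above positive: 0 at the start, the stop is at 1.05 (a sixth of a turn). From 0.97 on the screw, when let go, springs up into its locked place. Turning takes about 0.02 N m, and the blade has up to 0.15 rad of play either way in the slot
- driver: screwdriver, 120 mm long, 80 g, upright in the wooden block, blade down. Origin at the blade's tip, z up the tool to the handle. Black six-sided handle 24 mm across flats, from 55 to 120 mm above the tip (flats 60 to 115 mm); flats face the tool's +x and -x and every 60 degrees from there. Shaft 7 mm. Blade 10 mm wide along the tool's x, 2 mm thick along y, 10 mm long, the same either way round
- driver_tip (a point): middle of the tip of the screwdriver's blade (the origin of the driver)
- block: wooden tool block, 66 x 66 mm, 58 mm high, fixed; origin at the centre of its underside, z up
- block_hole (a point): centre of the mouth of the block's only hole, on its top face 58 mm above the worktop: 12 mm round, right through, with a 3 mm chamfer. With the screwdriver home, its handle rests on the block's top and the blade's tip is 55 mm below this point
- salt_shaker: bystander: salt shaker, 44 x 44 x 90 mm, loose; origin under its middle
- jam_jar: bystander: jar with a lid, 65 x 69 x 86 mm, loose; origin under its middle
- cork_stopper: bystander: bottle cork standing upright, 24 x 24 x 35 mm, loose; origin under its middle
- peg: bystander: wooden clothes peg lying flat, 15 x 72 x 12 mm, loose; origin under its middle
Mind the look-alikes: they are no part of the job. There is more than one size of the block; the one meant has the size given above.

How it is judged:
By the outcome, as a careful person would: the job done as asked, in the order asked, and still so for the second after the job is handed in, with the robot touching nothing.
It also fails if it takes over 72 s, if anything falls off the work surface, if the arm or the gripper's body presses on something with over 40 N, if the wrist force passes 120 N, or if a joint passes its speed limit or range.

## Working session

There is one attempt and no reset: what is moved stays moved. The work goes in short steps, Python scripts to look and compute and a tool call to move; the robot and the scene stay as the last step left them, time stands still between calls to the robot, and variables do not carry over. Pictures are saved under pics/ and viewed, and the job is handed in when it is done.

Besides the shell and the picture viewer there is one more tool, called after "Call:" by a JSON object that holds its "fn" and its "kwargs". jog_arm: Moves the arm, as the interface text tells. Its arguments: {"type":"object","properties":{"moves":{"type":"array","items":{"type":"array","items":{"type":"array","items":{"type":"number"}}}},"claw":{"type":"number"},"newtons":{"type":"number"}},"required":["moves"]}

```bash
mkdir -p pics; ls; python3 - <<'E'
from workcell import monitor, grab_frame, bot, look_for
import cv2,pickle
print(monitor.sense())
for n in ["scene","side","wrist"]:
    s=monitor.sense(); p=grab_frame(n)
    cv2.imwrite(f"pics/{n}0.png",p["img"]); pickle.dump((s,p),open(f"{n}0.pkl","wb"))
    print(n,{k:v for k,v in p.items() if k!="img"})
    for q in ["driver","block","scale","screw_top"]:
        print(q,[(([round(x) for x in d["box"]]),round(d["confidence"],2)) for d in look_for(p,q)][:4])
E
```

```text
pics
{'t': 0.0, 'q': array([ 1.10740397e+00,  1.24518263e-01,  1.65166455e+00, -2.75436978e-06,
        1.36749475e+00, -8.26301604e-02]), 'joint_velocities': array([-0.00076398, -0.00046223, -0.00043952,  0.00055381, -0.00103201,
       -0.00028051]), 'joint_torque': array([ 1.49064432e-03, -4.23621476e+01, -3.65448439e+01, -4.46217075e-05,
        6.97242722e-03,  8.56381792e-07]), 'tool_pos': array([241.29738216, 602.8154515 , 192.05016811]), 'eef_rot': array([ 0.29716003,  1.5506363 , -0.30033077]), 'contact_force': array([-0.3628343 ,  0.54588094,  0.5070827 ]), 'moment': array([ 0.00711129, -0.04203524, -0.01397844]), 'opening': 85.23494003428105}
scene {'fx': 477.1419071761093, 'fy': 477.1419071761093, 'cx': 254.20974104958734, 'cy': 188.5706987119135, 'origin': array([  93.76529095, -641.4844447 ,  792.34261576]), 'rotation': array([-2.19860839,  0.70153979, -0.3428165 ]), 'shot': 1}
driver [([152, 151, 166, 174], 0.78), ([270, 282, 281, 290], 0.28)]
block [([174, 194, 201, 223], 0.72), ([174, 145, 202, 174], 0.7), ([142, 162, 180, 202], 0.67)]
scale [([226, 252, 341, 342], 0
[... 405 characters left out ...]
04, 300, 227], 0.72), ([240, 244, 268, 267], 0.7)]
scale [([239, 152, 300, 186], 0.82), ([299, 197, 310, 228], 0.42)]
screw_top []
wrist {'fx': 297.3186396354542, 'fy': 297.3186396354542, 'cx': 258.3207432777067, 'cy': 192.87846614772906, 'T_tool_cam': array([[-6.09690654e-04, -2.87171888e-01,  9.57878873e-01,
        -1.81086997e+02],
       [ 9.99999745e-01, -5.31423877e-04,  4.77179854e-04,
         6.96814156e-01],
       [ 3.72007065e-04,  9.57878919e-01,  2.87172139e-01,
        -7.44208239e+01],
       [ 0.00000000e+00,  0.00000000e+00,  0.00000000e+00,
         1.00000000e+00]]), 'shot': 3}
driver [([90, 358, 105, 384], 0.83)]
block [([94, 337, 131, 372], 0.75)]
scale []
screw_top []
```

View pics/scene0.png

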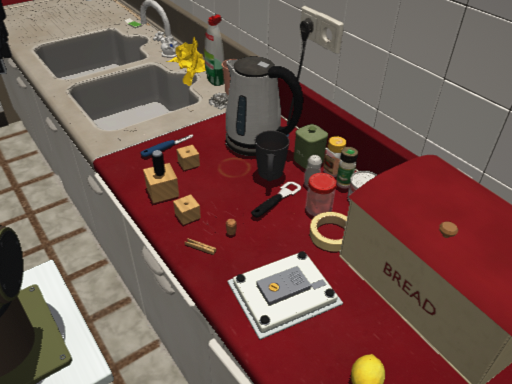

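View pics/side0.png

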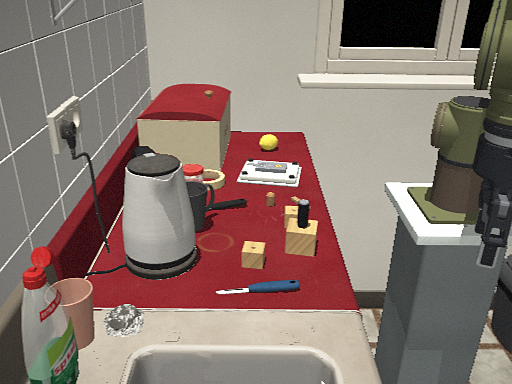

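View pics/wrist0.png

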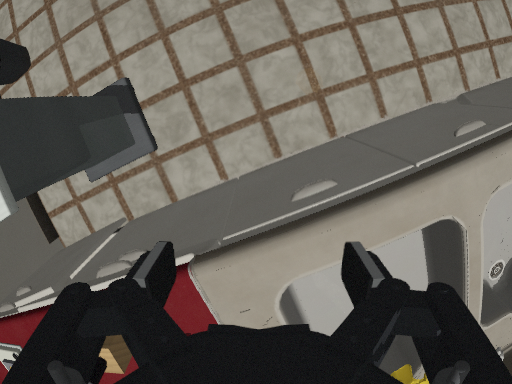

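Candidates: the screwdriver is the black handle in the large block, at scene (160,175) / side (303,215). The look-alikes are the blue knife at scene (165,147) and the small blocks at (188,157) and (187,209), which hold no tool. The screw is the brass disc at scene (273,287). Next I measure these.

```bash
cat > h.py <<'E'
import numpy as np, cv2, pickle
from scipy.spatial.transform import Rotation as R
def pose(s):
    T=np.eye(4);T[:3,:3]=R.from_rotvec(s["eef_rot"]).as_matrix();T[:3,3]=s["tool_pos"];return T
def ray(p,u,v,s=None):
    x=(u-p["cx"])/p["fx"];y=(v-p["cy"])/p["fy"]
    if "T_tool_cam" in p:
        r=np.hypot(x,y); d=np.array([x/r*np.sin(r),y/r*np.sin(r),np.cos(r)]) if r>1e-9 else np.array([0,0,1.])
        T=pose(s)@p["T_tool_cam"];return T[:3,3],T[:3,:3]@d
    d=np.array([x,y,1.]);d/=np.linalg.norm(d)
    return np.array(p["origin"]),R.from_rotvec(p["rotation"]).as_matrix()@d
def onz(p,u,v,z,s=None):
    o,d=ray(p,u,v,s);return o+d*(z-o[2])/d[2]
def proj(p,P,s=None):
    P=np.atleast_2d(P)
    if "T_tool_cam" in p:
        T=np.linalg.inv(pose(s)@p["T_tool_cam"]);c=P@T[:3,:3].T+T[:3,3]
        h=np.hypot(c[:,0],c[:,1]);a=np.arctan2(h,c[:,2]);k=a/np.maximum(h,1e-9)
        return np.c_[p["cx"]+p["fx"]*k*c[:,0],p["cy"]+p["fy"]*k*c[:,1]]
    M=R.from_rotvec(p["rotation"]).as_matrix();c=(P-p["origin"])@M
    return np.c_[p["cx"]+p["fx"]*c[:,0]/c[:,2],p["cy"]+p["fy"]*c[:,1]/c[:,2]]
def tri(*rays):
    A=np.zeros((3,3));b=np.zeros(3)
    for o,d in rays:
        Q=np.eye(3)-np.outer(d,d);A+=Q;b+=Q@o
    return np.linalg.solve(A,b)
def snap(n,name):
    from workcell import monitor,grab_frame
    s=monitor.sense();p=grab_frame(n);cv2.imwrite(f"pics/{name}.png",p["img"]);pickle.dump((s,p),open(f"{name}.pkl","wb"));return s,p
def load(n): return pickle.load(open(n+".pkl","rb"))
def crop(n,x0,y0,x1,y1,k,out):
    im=cv2.imread(f"pics/{n}.png")[y0:y1,x0:x1];cv2.imwrite(f"pics/{out}.png",cv2.resize(im,None,fx=k,fy=k,interpolation=cv2.INTER_CUBIC))
E
python3 - <<'E'
from h import *
s,a=load("scene0");s,b=load("side0")
print("drv top",onz(a,157,152,123),onz(b,304,200,123))
print("screw",onz(a,273,287,34))
print("tip home rot",pose(s)[:3,:3].round(3))
crop("scene0",130,130,230,230,6,"c1");crop("scene0",215,240,355,345,5,"c2");crop("side0",270,185,340,265,7,"c3")
E
```

```text
drv top [445.3887201  215.11868416 123.        ] [443.98471679 218.66835289 123.        ]
screw [ 474.65925376 -198.51052467   34.        ]
tip home rot [[-0.     0.372  0.928]
 [-0.001  0.928 -0.372]
 [-1.    -0.001 -0.   ]]
```

View pics/c1.png

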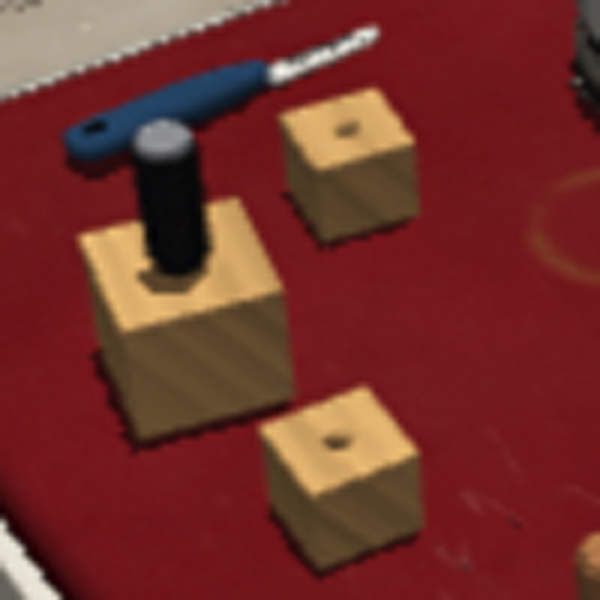

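View pics/c2.png

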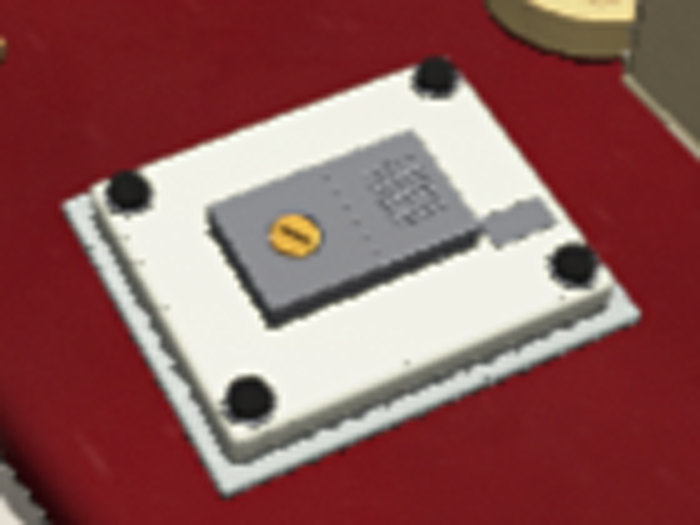

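View pics/c3.png

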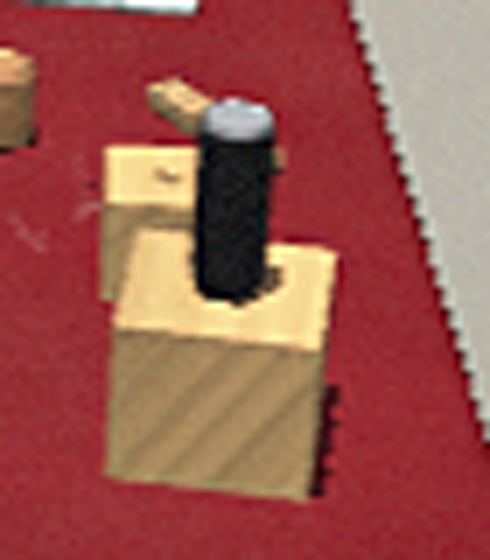

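The driver sits in the larger block (66 mm, scene (160,185)), and the two small blocks are empty. The slot shows up as a dark line on the brass disc. I'll go above the driver to look closer.

Call:
{"fn": "jog_arm", "kwargs": {"moves": [[[0,-28.2,33.3,0,0,0],[0,-28.2,33.3,0,0,0],[0,-28.2,33.3,0,0,0],[0,-28.2,33.3,0,0,0],[0,-28.2,33.3,0,0,0],[0,-28.2,33.3,0,0,0],[0,-28.2,33.3,0,0,0],[0,-28.2,33.3,0,0,0],[0,-28.2,33.3,0,0,0],[0,-28.2,33.3,0,0,0],[0,-28.2,33.3,0,0,0],[0,-28.2,33.3,0,0,0]]]}}

```text
t: 1.75
tool_pos: [447.5, 214.7, 193.6]
eef_rot: [0.302, 1.548, -0.303]
contact_force: [-0.6, -0.0, -0.1]
opening: 85.4
```

```bash
python3 - <<'E'
from h import *
from workcell import look_for
s,p=snap("wrist","w1");print(s["t"],s["tool_pos"],s["q"].round(3),pose(s)[:3,:3].round(3))
print(proj(p,[[444.7,217,123],[444.7,217,58]],s))
for q in ["driver","block"]: print(q,[(([round(x) for x in d["box"]]),round(d["confidence"],2)) for d in look_for(p,q)][:4])
E
```

```text
1.75 [447.54912511 214.66040422 193.6334984 ] [ 3.400e-01 -2.250e-01  1.985e+00 -1.000e-03  1.381e+00 -8.450e-01] [[ 0.001  0.377  0.926]
 [-0.001  0.926 -0.377]
 [-1.    -0.     0.001]]
[[258.66006815 187.80950891]
 [258.57563205 171.59931629]]
driver [([250, 158, 278, 196], 0.97), ([228, 132, 298, 205], 0.18)]
block [([223, 133, 295, 202], 0.72), ([317, 199, 361, 251], 0.66), ([162, 181, 213, 229], 0.64)]
```

View pics/w1.png

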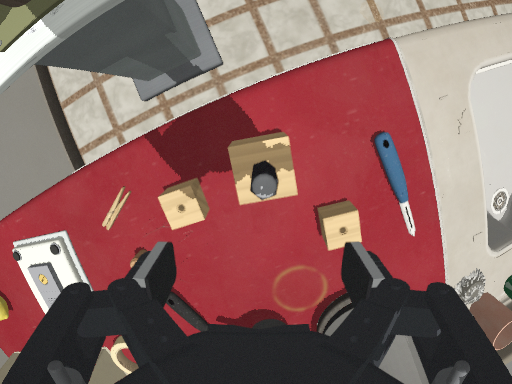

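```bash
python3 - <<'E'
from h import *
crop("w1",218,122,308,212,8,"c4")
E
```

```text
(no output)
```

View pics/c4.png

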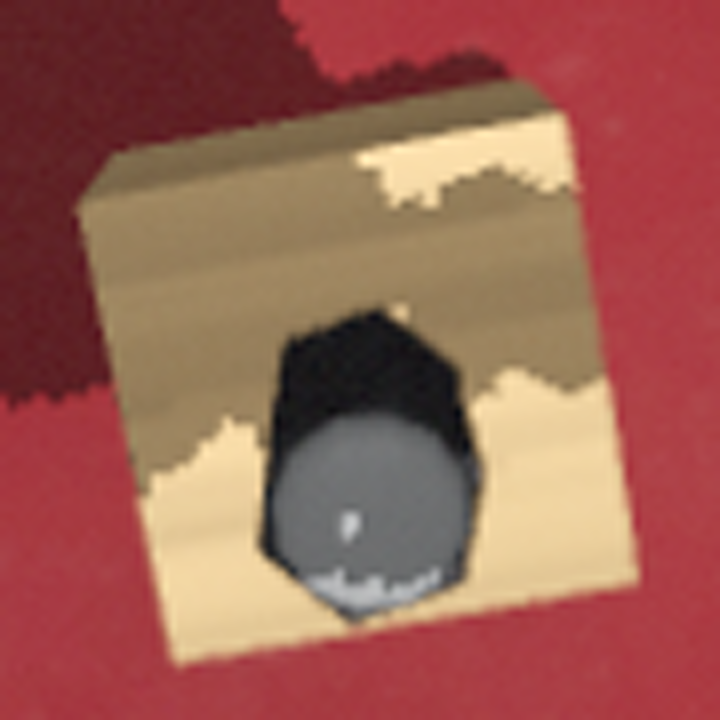

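```bash
python3 - <<'E'
from h import *
from scipy.optimize import least_squares
s,p=load("w1")
c=lambda L:np.array([[218+(u+.5)/8-.5,122+(v+.5)/8-.5] for u,v in L])
top=c([(263,548),(358,620),(465,578),(480,482)]);bot=c([(285,345),(378,310),(458,375)])
def verts(x,y,th,z): 
    a=th+np.pi/6+np.arange(6)*np.pi/3; return np.c_[x+13.856*np.cos(a),y+13.856*np.sin(a),np.full(6,z)]
def res(P):
    o=[]
    for obs,z in((top,118),(bot,63)):
        q=proj(p,verts(*P,z),s)
        for ob in obs:
            d=q-ob; o+=list(d[np.argmin((d**2).sum(1))])
    return np.array(o)
for t0 in np.arange(0,60,10):
    r=least_squares(res,[446,216,np.radians(t0)]);print(t0,r.x[:2].round(2),np.degrees(r.x[2]).round(1),r.cost.round(2))
bc=c([(80,208),(570,112),(637,580),(178,662)])
B=np.array([onz(p,u,v,58,s) for u,v in bc]);print(B.round(1),B.mean(0),np.linalg.norm(B-np.roll(B,-1,0),axis=1))
d=B-np.roll(B,-1,0);print(np.degrees(np.arctan2(d[:,1],d[:,0])))
# scale views
for z,u,v in((34,43,281),): print(onz(p,u,v,z,s))
E
```

```text
0 [446.   221.67] -1.4 4.89
10 [446.   221.67] -1.4 4.89
20 [446.   221.67] -1.4 4.89
30 [446.34 218.28] 41.4 91.77
40 [446.34 218.28] 41.4 91.77
50 [446.   221.67] 58.6 4.89
[[407.5 196.2  58. ]
 [420.1 261.8  58. ]
 [484.7 247.4  58. ]
 [471.6 183.2  58. ]] [445.99392766 222.15043274  58.        ] [66.88433828 66.19127217 65.51494129 65.48559024]
[-100.93257566  167.41081856   78.47250579  -11.405579  ]
[ 480.70910985 -196.44013886   34.        ]
```

The handle's flats fit at yaw −1.4° (mod 60), centred at about (446,221). The block top measures 66 × 66 mm, so it is the right one. I'll align the jaws to 58.6° and descend.

Call:
{"fn": "jog_arm", "kwargs": {"moves": [[[0,0.55,-0.39,0.08,0,0],[0,0.55,-0.39,0.16,0,0],[0,0.55,-0.39,0.16,0,0],[2,0.55,-0.39,0.16,0,0],[4,0.55,-0.39,0.16,0,0],[6,0.55,-0.39,0.16,0,0],[8,0.55,-0.39,0.16,0,0],[10,0.55,-0.39,0.16,0,0],[11.7,0.55,-0.39,0.16,0,0],[11.7,0.55,-0.39,0.16,0,0],[11.7,0.55,-0.39,0.16,0,0]]]}}

```text
t: 2.82
tool_pos: [443.2, 224.9, 75.5]
eef_rot: [0.421, 1.531, -0.423]
contact_force: [0.5, 0.5, -0.3]
opening: 85.3
```

```bash
python3 - <<'E'
from h import *
s,p=snap("wrist","w2");print(s["t"],s["tool_pos"],s["contact_force"],pose(s)[:3,:3].round(3))
snap("scene","s2");crop("w2",130,80,390,280,3,"c5");crop("s2",100,80,240,220,4,"c6")
E
```

```text
2.8167 [443.20816082 224.89970371  75.51788421] [ 0.50172201  0.470419   -0.34430049] [[-0.002  0.512  0.859]
 [-0.001  0.859 -0.512]
 [-1.    -0.002 -0.002]]
```

View pics/c5.png

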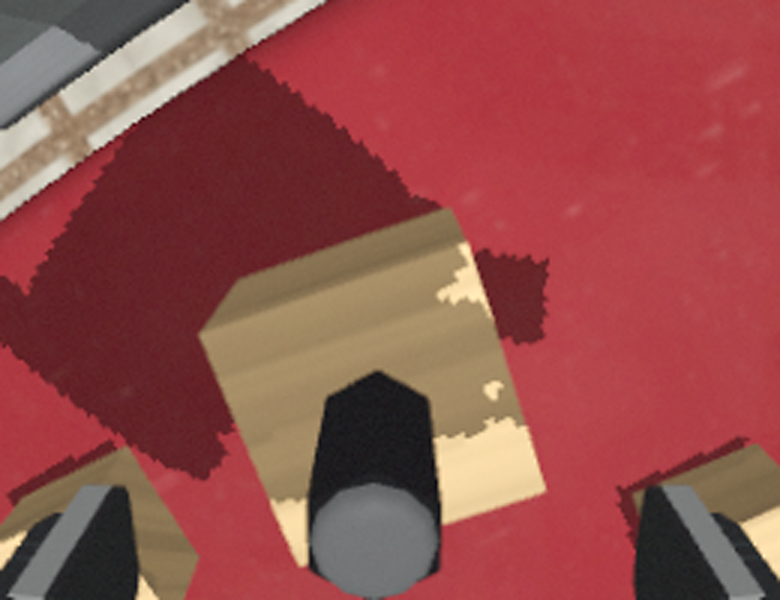

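View pics/c6.png

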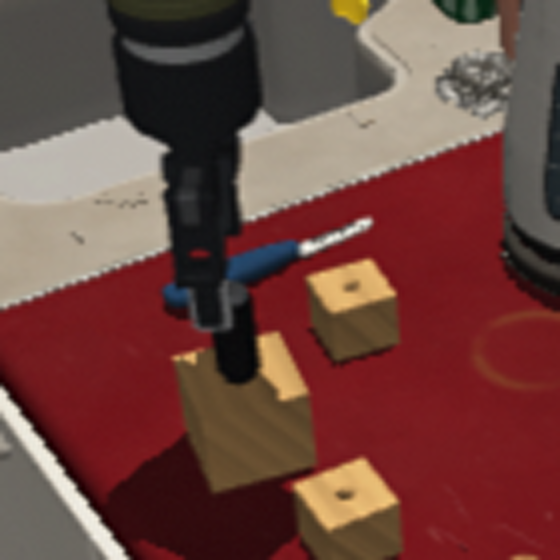

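```bash
crop=1 python3 - <<'E'
from h import *
from scipy.optimize import least_squares
s,p=load("w2")
c=lambda L:np.array([[130+(u+.5)/3-.5,80+(v+.5)/3-.5] for u,v in L])
top=c([(309,565),(440,575),(441,505),(309,500)]);bot=c([(327,398),(378,371),(430,402)])
def verts(x,y,th,z): 
    a=th+np.pi/6+np.arange(6)*np.pi/3; return np.c_[x+13.856*np.cos(a),y+13.856*np.sin(a),np.full(6,z)]
def res(P):
    o=[]
    for obs,z in((top,118),(bot,63)):
        q=proj(p,verts(*P,z),s)
        for ob in obs:
            d=q-ob; o+=list(d[np.argmin((d**2).sum(1))])
    return np.array(o)
r=least_squares(res,[446,221,0],loss='soft_l1');print(r.x[:2].round(2),np.degrees(r.x[2]).round(1),r.cost.round(2),r.fun.round(1))
print((pose(s)[:3,:3].T@(np.r_[r.x[:2],76]-s["tool_pos"])).round(2))
bc=c([(200,333),(465,243),(546,491),(303,567)])
B=np.array([onz(p,u,v,58,s) for u,v in bc]);print(B.round(1),B.mean(0))
E
```

```text
[445.99 221.6 ] -3.0 4.35 [-0.7  1.7 -0.1 -0.1  1.2  0.8 -0.7  0.8 -0.1 -1.2  0.6 -1.   0.1 -1.3]
[-0.49 -1.4   4.08]
[[406.8 196.3  58. ]
 [420.2 260.2  58. ]
 [485.  247.2  58. ]
 [472.3 183.2  58. ]] [446.05443781 221.71586298  58.        ]
```

Call:
{"fn": "jog_arm", "kwargs": {"moves": [[[0,-0.14,0.41,0.02,0,0],[0,-0.14,0.41,0.02,0,0],[0,-0.14,0.41,0.02,0,0],[0,-0.14,0.41,0.02,0,0]]]}}

```text
t: 3.25
tool_pos: [447.7, 221.1, 77.1]
eef_rot: [0.44, 1.525, -0.439]
contact_force: [-0.4, 0.2, -0.2]
opening: 85.4
```

Call:
{"fn": "jog_arm", "kwargs": {"moves": [[[0,0,0,0,0,0],[0,0,0,0,0,0],[0,0,0,0,0,0],[0,0,0,0,0,0],[0,0,0,0,0,0],[0,0,0,0,0,0],[0,0,0,0,0,0],[0,0,0,0,0,0],[0,0,0,0,0,0]]], "claw": 1.8, "newtons": 60}}

```text
t: 4.0
tool_pos: [447.4, 221.2, 76.6]
eef_rot: [0.44, 1.525, -0.439]
contact_force: [0.3, -0.8, 2.1]
opening: 21.1
```

```bash
python3 - <<'E'
from h import *
s,p=snap("wrist","w3");print(s["t"],s["tool_pos"],s["opening"],s["contact_force"],s["moment"],pose(s)[:3,:3].round(3))
crop("w3",130,80,390,280,3,"c7")
E
```

```text
4.0 [447.37424561 221.19842784  76.58889646] 21.1103771204512 [ 0.27503035 -0.78511027  2.09424892] [ 0.02448415 -0.02827579 -0.06055035] [[ 0.001  0.532  0.847]
 [ 0.     0.847 -0.532]
 [-1.     0.     0.   ]]
```

View pics/c7.png

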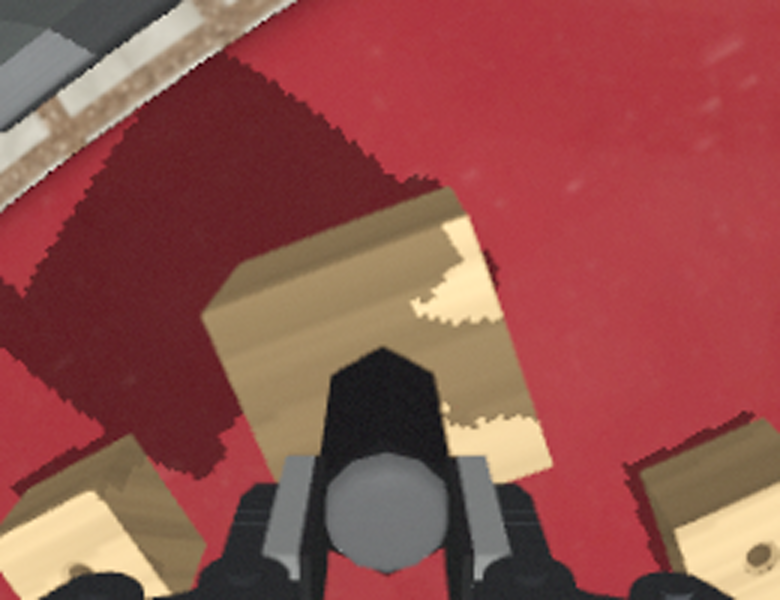

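Call:
{"fn": "jog_arm", "kwargs": {"moves": [[[-1,0,0,0,0,0],[-2,0,0,0,0,0],[-3.5,0,0,0,0,0],[-5,0,0,0,0,0],[-6.5,0,0,0,0,0],[-8,0,0,0,0,0],[-9.5,0,0,0,0,0],[-11,0,0,0,0,0],[-11,0,0,0,0,0],[-11,0,0,0,0,0],[-11,0,0,0,0,0]]]}}

```text
t: 4.97
tool_pos: [446.7, 220.9, 185.7]
eef_rot: [0.439, 1.526, -0.44]
contact_force: [-0.6, -0.2, -0.8]
opening: 21.1
```

```bash
python3 - <<'E'
from h import *
s,p=snap("wrist","w4");print(s["t"],s["tool_pos"],s["opening"],s["contact_force"],s["moment"],pose(s)[:3,:3].round(3))
s,a=snap("scene","s4");s,b=snap("side","d4")
t=[447,221.5,115]
print(proj(p,[t],s),proj(a,[t]),proj(b,[t]))
u,v=proj(a,[t])[0].astype(int);crop("s4",u-50,v-70,u+50,v+60,5,"c8")
u,v=proj(b,[t])[0].astype(int);crop("d4",u-50,v-70,u+50,v+60,5,"c9")
crop("w4",190,100,330,280,4,"c10")
E
```

```text
4.9667 [446.72804431 220.93365151 185.73204765] 21.050975376363027 [-0.612026   -0.17754979 -0.81480505] [ 0.04447757  0.00086599 -0.01686636] [[-0.001  0.532  0.847]
 [-0.     0.847 -0.532]
 [-1.    -0.001 -0.001]]
[[258.87347135 192.40539072]] [[156.76339242 153.17394925]] [[302.57147083 203.72868868]]
```

View pics/c8.png

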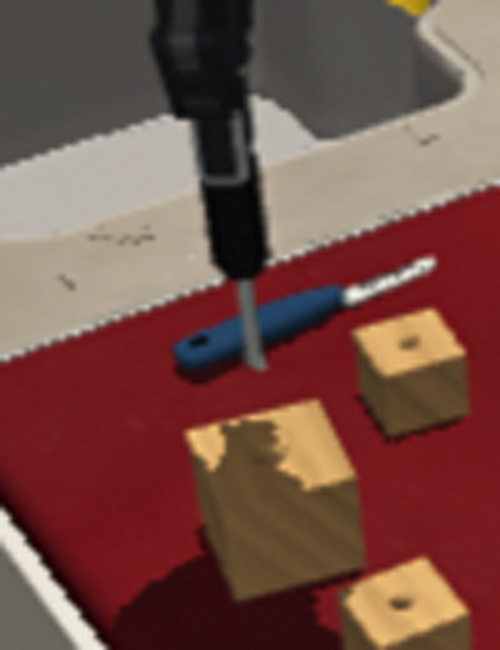

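View pics/c9.png

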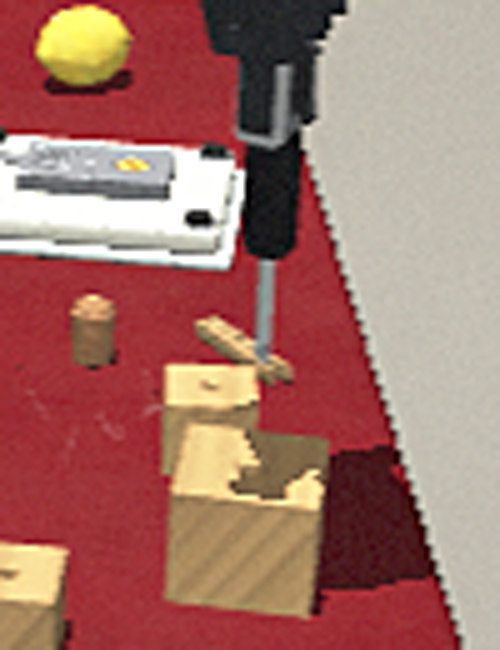

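View pics/c10.png

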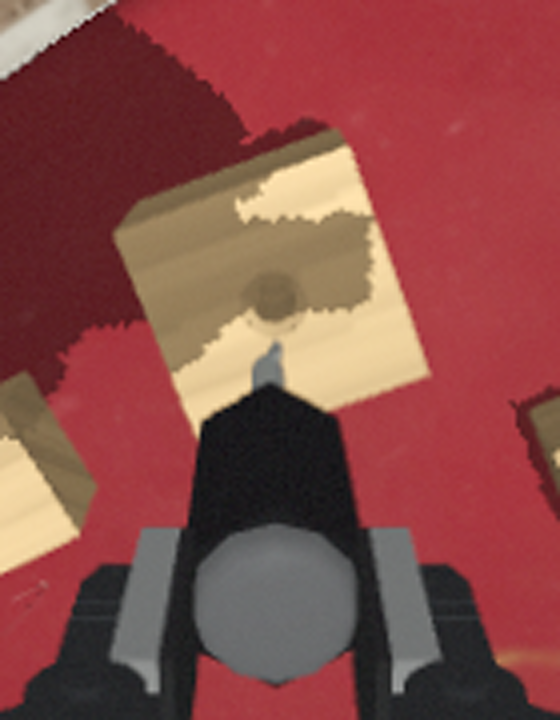

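```bash
python3 - <<'E'
from h import *
s,p=load("w4");_,a=load("s4");_,b=load("d4")
T=pose(s); 
for off in (0,60,-60):
    ims=[]
    for n,pp,(u0,v0,u1,v1) in(("w4",p,(235,165,285,205)),("s4",a,(140,135,180,175)),("d4",b,(285,185,325,225))):
        im=cv2.imread(f"pics/{n}.png")[v0:v1,u0:u1];im=cv2.resize(im,(260,int(260*(v1-v0)/(u1-u0))),interpolation=cv2.INTER_CUBIC);k=260/(u1-u0)
        an=np.radians(off); yd=np.array([0,np.cos(an),-np.sin(an)]);th=np.array([0,np.sin(an),np.cos(an)])
        pts=[]
        for sx,sz in((-5,0),(5,0),(5,10),(-5,10)):
            pts.append(T[:3,:3]@(np.array([74-sz-0+0,0,0])+yd*sx)+T[:3,3])
        q=proj(pp,np.array(pts),s); q=((q-[u0,v0]+.5)*k).astype(int)
        cv2.polylines(im,[q.reshape(-1,1,2)],True,(0,255,0),1);im=cv2.resize(im,(260,260)) if im.shape[0]==260 else cv2.copyMakeBorder(im,0,260-im.shape[0],0,0,cv2.BORDER_CONSTANT)
        ims.append(im)
    L=np.hstack(ims); M=L if off==0 else np.vstack([M,L])
cv2.imwrite("pics/blade.png",cv2.resize(M,None,fx=.76,fy=.76))
E
```

```text
(no output)
```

View pics/blade.png

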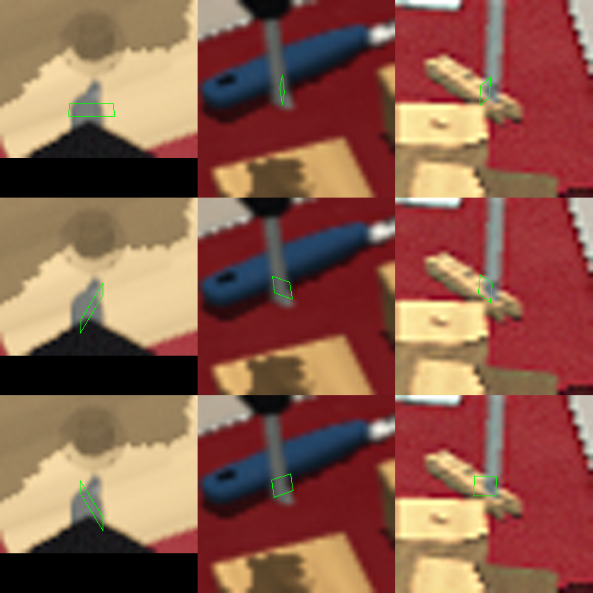

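The blade matches the middle hypothesis, which puts it along jaw direction +60°, or about 118° in the world frame. Next I measure the scale and slot roughly from the scene image.

```bash
python3 - <<'E'
from h import *
_,a=load("scene0")
f=lambda u,v,z:onz(a,215+(u+.5)/5-.5,240+(v+.5)/5-.5,z)
s1,s2=f(280,230,34),f(312,243,34);print("slot",s1,s2,np.degrees(np.arctan2(*(s2-s1)[1::-1])))
C=[f(209,212,34),f(413,133,34),f(480,229,34),f(272,318,34)];C=np.array(C);print(C.round(1))
d=C[1]-C[0];print("x dir",np.degrees(np.arctan2(d[1],d[0])),np.linalg.norm(d)); d=C[2]-C[3];print(np.degrees(np.arctan2(d[1],d[0])),np.linalg.norm(d))
print("screw",f(296,236,34))
E
```

```text
slot [ 472.86389503 -193.0914418    34.        ] [ 479.30819436 -205.32405042   34.        ] -62.21914790491583
[[ 455.2 -169.9   34. ]
 [ 547.3 -185.3   34. ]
 [ 537.8 -238.1   34. ]
 [ 445.2 -224.3   34. ]]
x dir -9.504532160677256 93.45179109133389
-8.475095773419756 93.581298273627
screw [ 476.24191484 -199.03021296   34.        ]
```

```bash
python3 - <<'E'
from h import *
_,a=load("scene0")
for n,u,v in(("box c",342,262),("box c2",385,330),("box c3",462,384),("jar",320,215),("lemon",368,380),("cork",231,235),("peg",200,246),("salt",312,190),("tape",312,235)): print(n,onz(a,u,v,0).round(0))
s=load("w4")[0];Rm=pose(s)[:3,:3]
print((Rm.T@(np.array([516,-225,130])-s["tool_pos"])/10).round(2))
E
```

```text
box c [ 655. -212.    0.]
box c2 [ 605. -381.    0.]
box c3 [ 634. -532.   -0.]
jar [714. -75.   0.]
lemon [ 505. -433.    0.]
cork [503.  -7.   0.]
peg [427.   4.   0.]
salt [758.   5.  -0.]
tape [ 654. -113.   -0.]
[  5.58 -34.08  29.59]
```

Call:
{"fn": "jog_arm", "kwargs": {"moves": [[[0,-2,1.7,0,0,0],[0,-5,4.3,0,0,0],[0,-8,7,0,0,0],[0,-11.5,10,0,0,0],[0,-15,13,0,0,0],[0,-18.5,16,0,0,0],[0,-22,19,0,0,0],[0,-25.5,22,0,0,0],[0,-28.5,24.7,0,0,0],[0,-31,27,0,0,0],[0,-33,28.7,0,0,0],[0,-34.1,29.6,0,0,0]]]}}

```text
t: 6.12
tool_pos: [516.1, -229.5, 185.2]
eef_rot: [0.442, 1.526, -0.443]
contact_force: [-0.9, 0.0, -1.4]
opening: 21.2
```

Call:
{"fn": "jog_arm", "kwargs": {"moves": [[[2,0,0,0,0,0],[4,0,0,0,0,0],[5.5,0,0,0,0,0],[5.5,0,0,0,0,0],[5.5,0,0,0,0,0],[5.5,0,0,0,0,0]]]}}

```text
t: 6.62
tool_pos: [516.9, -224.9, 132.0]
eef_rot: [0.439, 1.525, -0.439]
contact_force: [-0.5, -0.8, -0.7]
opening: 21.1
```

```bash
python3 - <<'E'
from h import *
s,p=snap("wrist","w5");print(s["t"],s["tool_pos"],s["q"].round(2),s["opening"],s["contact_force"],s["moment"],pose(s)[:3,:3].round(3))
u,v=proj(p,[[476,-199,34]],s)[0].round().astype(int);print(u,v)
crop("w5",u-60,v-45,u+60,v+45,6,"c11")
E
```

```text
6.6167 [ 516.87468492 -224.93573672  132.02766381] [-0.51 -0.02  1.91  0.    1.26 -1.52] 21.064929424702107 [-0.54381335 -0.81351932 -0.71307768] [-0.01777772  0.00069978 -0.00908033] [[ 0.001  0.531  0.847]
 [-0.     0.847 -0.531]
 [-1.     0.     0.001]]
258 134
```

View pics/c11.png

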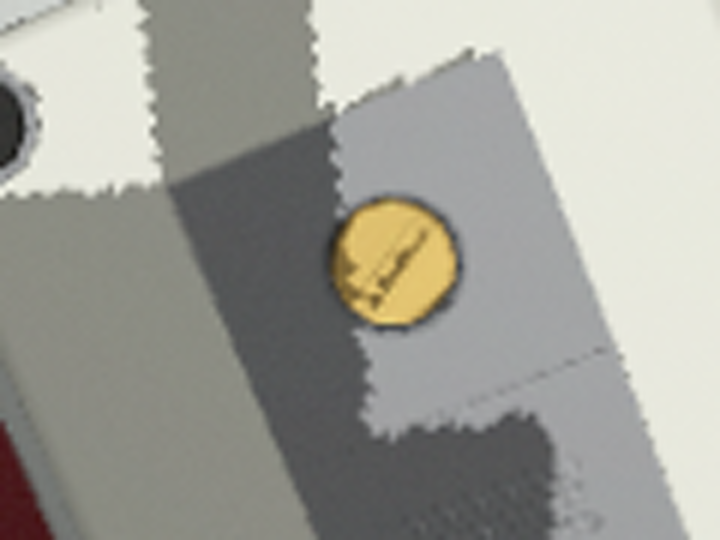

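View pics/w5.png

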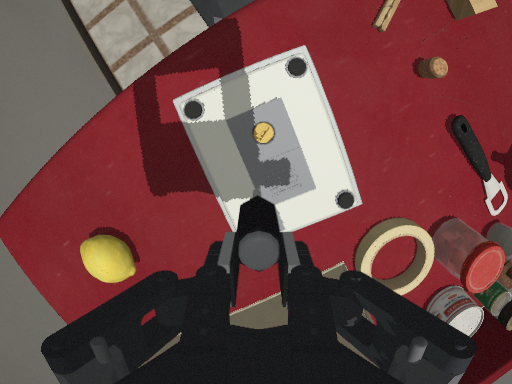

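```bash
python3 - <<'E'
from h import *
s,p=load("w5");u0,v0=258-60,134-45
f=lambda u,v,z=34:onz(p,u0+(u+.5)/6-.5,v0+(v+.5)/6-.5,z,s)
for A,B in(((372,303),(428,240)),((378,275),(425,228)),((365,295),(425,233))):
    a,b=f(*A),f(*B);d=b-a;print("slot",((a+b)/2).round(1),np.linalg.norm(d),np.degrees(np.arctan2(d[1],d[0])))
print("screw c",f(395,262), f(397,263))
# cover corners
C=np.array([f(172,187),f(495,52)]);d=C[1]-C[0];print(C,np.linalg.norm(d),np.degrees(np.arctan2(d[1],d[0])))
E
```

```text
slot [ 479.  -193.9   34. ] 13.239783738966443 106.70922631586699
slot [ 476.5 -192.    34. ] 10.415332676455915 103.34329905196272
slot [ 477.6 -193.9   34. ] 13.536402576405571 104.25817371864741
screw c [ 477.34890427 -193.76889317   34.        ] [ 477.64797685 -193.58774587   34.        ]
[[ 448.68861636 -216.75547129   34.        ]
 [ 457.50714407 -163.18213661   34.        ]] 54.29427796345512 80.65255569245491
```

Call:
{"fn": "jog_arm", "kwargs": {"moves": [[[0.4,-1,0,0,0,0],[0.8,-2,0,0,0,0],[1.2,-3,0,0,0,0],[1.2,-3,0,0,0,0],[1.2,-3,0,0,0,0],[1.2,-3,0,0,0,0]]]}}

```text
t: 7.17
tool_pos: [500.3, -250.8, 119.3]
eef_rot: [0.44, 1.526, -0.44]
contact_force: [0.1, 0.3, -1.1]
opening: 21.2
```

```bash
python3 - <<'E'
from h import *
s,p=snap("wrist","w6");print(s["t"],s["tool_pos"],pose(s)[:3,:3].round(3))
u,v=proj(p,[[477.5,-193.8,34]],s)[0].round().astype(int);print(u,v)
crop("w6",u-25,v-25,u+25,v+25,12,"c12")
snap("scene","s6");crop("s6",215,240,355,345,5,"c13")
E
```

```text
7.1667 [ 500.32004367 -250.77307873  119.28551242] [[ 0.     0.533  0.846]
 [ 0.     0.846 -0.533]
 [-1.     0.    -0.   ]]
298 134
```

View pics/c12.png

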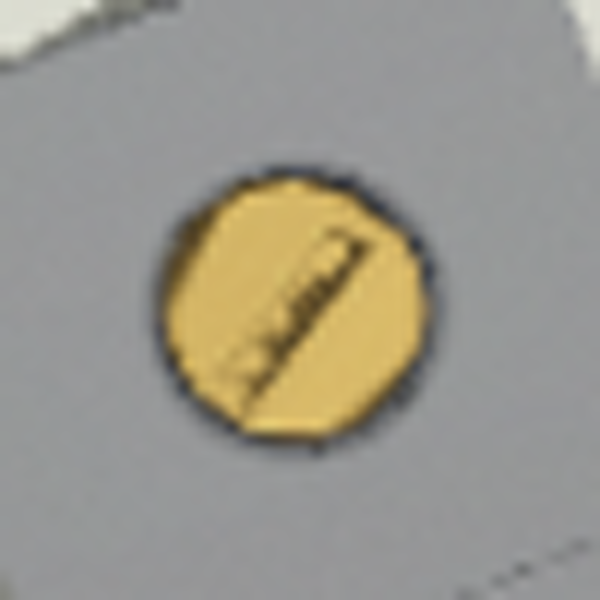

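View pics/c13.png

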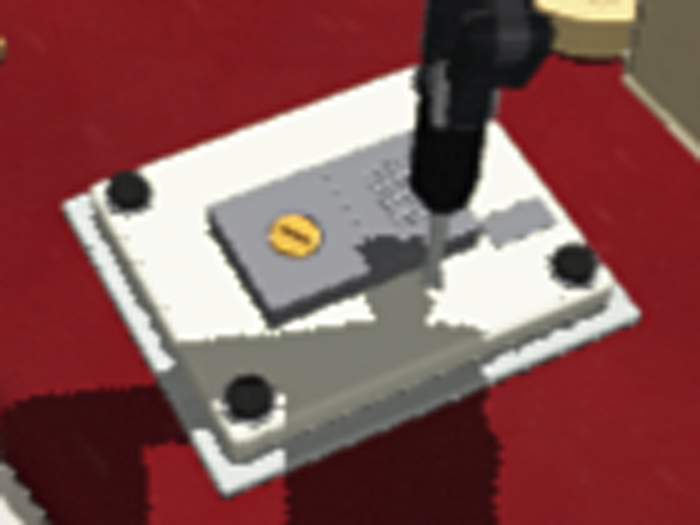

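```bash
python3 - <<'E'
from h import *
s,p=load("w6");u0,v0=298-25,134-25
f=lambda u,v,z=34:onz(p,u0+(u+.5)/12-.5,v0+(v+.5)/12-.5,z,s)
for A,B in(((243,408),(368,243)),((222,375),(335,230))):
    a,b=f(*A),f(*B);d=b-a;print("slot",((a+b)/2).round(1),np.linalg.norm(d),np.degrees(np.arctan2(d[1],d[0])))
print("well", [f(*q).round(1) for q in((157,305),(437,300),(300,168),(305,450))], f(297,307),f(293,315))
E
```

```text
slot [ 478.7 -194.2   34. ] 15.672203186566806 111.7830953273506
slot [ 476.1 -195.1   34. ] 13.89407330331701 110.95365153517493
well [array([ 471.5, -203. ,   34. ]), array([ 482.2, -184.6,   34. ]), array([ 468.3, -188.4,   34. ]), array([ 486.8, -199.1,   34. ])] [ 477.13867272 -194.05588146   34.        ] [ 477.50103753 -194.62730637   34.        ]
```

```bash
python3 - <<'E'
from h import *
_,b=snap("side","d6")
s,p=load("w6");_,a=load("s6");T=pose(s)
tip=T[:3,:3]@[73.3,0,0]+T[:3,3];print("tip nominal",tip)
for n,pp in(("w6",p),("s6",a),("d6",b)):
    q=proj(pp,[tip,[477.3,-194.2,34]],s);print(n,q.round(1))
u,v=proj(a,[tip])[0].astype(int);crop("s6",u-25,v-40,u+25,v+20,10,"t1");print(u-25,v-40)
u,v=proj(b,[tip])[0].astype(int);crop("d6",u-35,v-30,u+35,v+20,10,"t2");print(u-35,v-30)
u,v=proj(p,[tip],s)[0].astype(int);crop("w6",u-25,v-25,u+25,v+25,10,"t3");print(u-25,v-25)
E
cd pics; python3 -c "
import cv2,numpy as np
i=[cv2.imread(f't{k}.png') for k in (1,3)]
cv2.imwrite('t13.png',cv2.resize(np.hstack([cv2.resize(i[0],(500,600)),cv2.copyMakeBorder(i[1],0,100,0,0,0)]),(800,480)))"
```

```text
tip nominal [ 500.32522794 -250.755853     45.98551463]
w6 [[257.7 191. ]
 [297.2 134.4]]
s6 [[300.7 295. ]
 [272.7 284.9]]
d6 [[269.9 155.3]
 [277.9 165.6]]
275 254
234 125
232 166
```

View pics/t13.png

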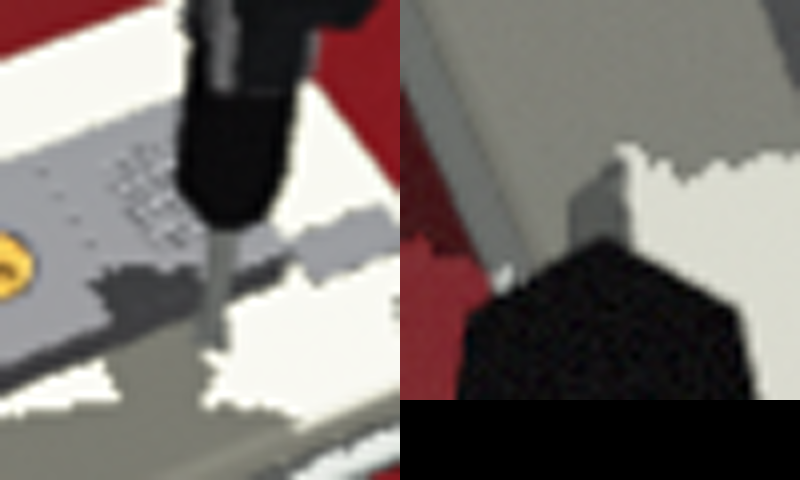

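View pics/t2.png

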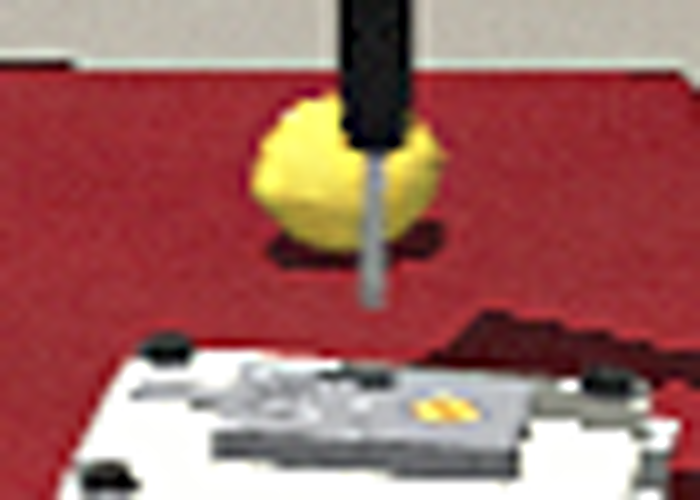

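```bash
python3 - <<'E'
from h import *
from workcell import monitor
s=monitor.sense();print(s["t"],s["tool_pos"],s["contact_force"]);T=pose(s)
_,a=load("s6");_,b=load("d6");
for c in(a,b): 
    q=proj(c,[[477,-194,34],[478,-194,34],[477,-193,34],[477,-194,35]]);print((q[1:]-q[0]).round(2))
print((T[:3,:3].T@(np.array([478.9,-194.9,119.3])-s["tool_pos"])).round(1))
E
```

```text
7.3167 [ 500.71157588 -250.4023712   119.5414169 ] [-0.17870077  0.15188222 -0.575668  ]
[[ 0.4  -0.24]
 [-0.31 -0.33]
 [ 0.02 -0.32]]
[[-0.32 -0.  ]
 [ 0.02  0.12]
 [ 0.01 -0.3 ]]
[  0.2  35.4 -48. ]
```

All three cameras agree that the tip sits about (−1.7, +0.8) mm from the TCP axis, the screw is at (477.3,−194.2), and the slot is at about 111°. I'll move over the screw.

Call:
{"fn": "jog_arm", "kwargs": {"moves": [[[0,1,-1.4,0.04,0,0],[0,2,-2.8,0.08,0,0],[0,3,-4,0.12,0,0],[0,3.54,-4.8,0.12,0,0],[0,3.54,-4.8,0.12,0,0],[0,3.54,-4.8,0.12,0,0],[0,3.54,-4.8,0.12,0,0],[0,3.54,-4.8,0.12,0,0]]]}}

```text
t: 7.98
tool_pos: [479.1, -195.6, 119.6]
eef_rot: [0.533, 1.504, -0.533]
contact_force: [-0.4, 0.2, -0.7]
opening: 20.6
```

```bash
python3 - <<'E'
from h import *
s,p=snap("wrist","w7");print(s["t"],s["tool_pos"],s["contact_force"],s["moment"],pose(s)[:3,:3].round(3))
_,a=snap("scene","s7");_,b=snap("side","d7");s=monitor=__import__("workcell").monitor.sense();print(s["tool_pos"])
crop("w7",228,160,288,220,10,"t4");crop("s7",250,255,300,305,10,"t5");crop("d7",255,135,305,185,10,"t6")
i=[cv2.resize(cv2.imread(f'pics/t{k}.png'),(390,390)) for k in(4,5)]
cv2.imwrite('pics/t45.png',np.hstack(i))
E
```

```text
7.9833 [ 479.05492897 -195.64350431  119.55729536] [-0.41106027  0.21286909 -0.67813787] [ 0.00943676  0.05295369 -0.00134884] [[ 0.     0.629  0.777]
 [-0.     0.777 -0.629]
 [-1.    -0.     0.001]]
[ 478.84033745 -195.50471053  119.3278003 ]
```

View pics/t45.png

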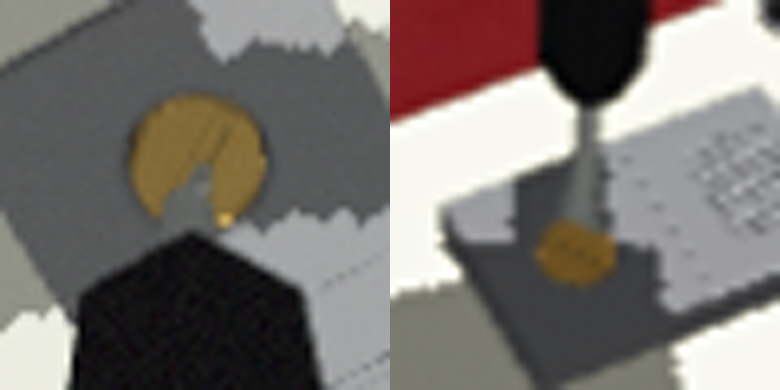

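View pics/t6.png

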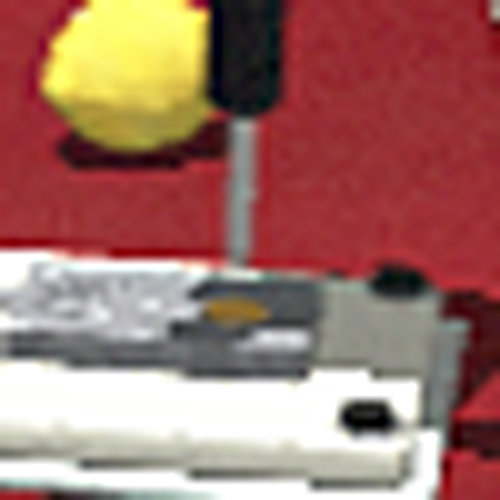

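```bash
python3 - <<'E'
from h import *
s,p=load("w7");_,a=load("s7");_,b=load("d7")
bd=np.array([np.cos(np.radians(111)),np.sin(np.radians(111)),0])
c=np.array([477.3,-194.2,0.])
pts=[c+[0,0,46],c+[0,0,46]+5*bd,c+[0,0,46]-5*bd,c+[0,0,34],c+[0,0,34]+7*bd]
q=proj(p,pts,s);print(((q-[228,160]+.5)*6.5).round(0))
q=proj(a,pts);print(((q-[250,255]+.5)*7.8+[390,0]).round(0))
q=proj(b,pts);print(((q-[255,135]+.5)*10).round(0))
E
```

```text
[[198. 189.]
 [216. 158.]
 [179. 219.]
 [198. 166.]
 [222. 125.]]
[[573. 207.]
 [556. 199.]
 [590. 216.]
 [571. 237.]
 [548. 225.]]
[[235. 275.]
 [242. 281.]
 [228. 270.]
 [234. 311.]
 [243. 319.]]
```

Call:
{"fn": "jog_arm", "kwargs": {"moves": [[[0.4,0.09,-0.1,0,0,0],[0.8,0.09,-0.1,0,0,0],[0.9,0.09,-0.1,0,0,0],[0.9,0.09,-0.1,0,0,0],[0.9,0.09,-0.1,0,0,0],[0.9,0.09,-0.1,0,0,0]]]}}

```text
t: 8.63
tool_pos: [478.5, -193.7, 110.4]
eef_rot: [0.533, 1.504, -0.533]
contact_force: [-0.6, -0.0, -2.5]
opening: 20.8
```

```bash
python3 - <<'E'
from h import *
s,p=snap("wrist","w8");print(s["t"],s["tool_pos"],s["contact_force"],s["moment"])
_,a=snap("scene","s8")
crop("w8",228,150,288,210,10,"t4");crop("s8",250,255,300,305,10,"t5")
i=[cv2.resize(cv2.imread(f'pics/t{k}.png'),(390,390)) for k in(4,5)]
cv2.imwrite('pics/t45b.png',np.hstack(i))
E
```

```text
8.6333 [ 478.49746933 -193.70188565  110.3568229 ] [-0.64610659 -0.00901017 -2.46731912] [-0.04074551 -0.01153536  0.01611422]
```

View pics/t45b.png

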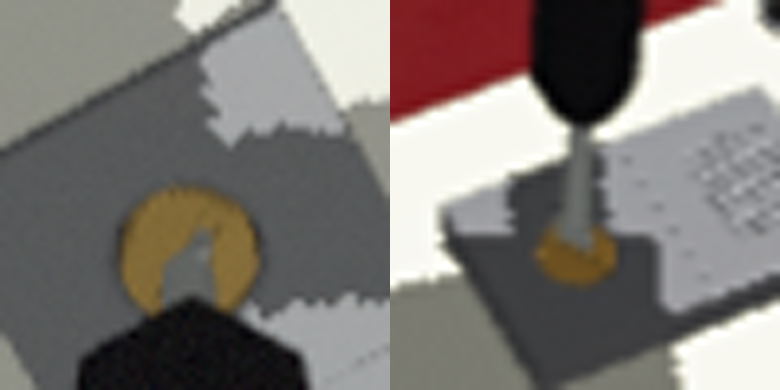

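Call:
{"fn": "jog_arm", "kwargs": {"moves": [[[0.1,0,0,0,0,0],[0.2,0,0,0,0,0],[0.3,0,0,0,0,0],[0.3,0,0,0,0,0],[0.3,0,0,0,0,0]]]}}

```text
t: 9.15
tool_pos: [478.4, -193.6, 107.2]
eef_rot: [0.533, 1.505, -0.533]
contact_force: [0.6, 0.1, -1.2]
opening: 20.8
```

Call:
{"fn": "jog_arm", "kwargs": {"moves": [[[0.05,0,0,0,0,0],[0.1,0,0,0,0,0],[0.1,0,0,0,0,0]]]}}

```text
t: 9.4
tool_pos: [478.4, -193.6, 106.2]
eef_rot: [0.533, 1.504, -0.533]
contact_force: [-0.6, -0.5, 0.4]
opening: 21.3
```

Call:
{"fn": "jog_arm", "kwargs": {"moves": [[[0.05,0,0,0,0,0],[0.1,0,0,0,0,0],[0.1,0,0,0,0,0]]]}}

```text
t: 9.65
tool_pos: [478.4, -193.6, 105.2]
eef_rot: [0.533, 1.504, -0.533]
contact_force: [-0.1, -0.5, -0.1]
opening: 20.6
```

Call:
{"fn": "jog_arm", "kwargs": {"moves": [[[0.05,0,0,0,0,0],[0.1,0,0,0,0,0],[0.1,0,0,0,0,0]]]}}

```text
t: 9.9
tool_pos: [478.4, -193.6, 104.2]
eef_rot: [0.533, 1.504, -0.533]
contact_force: [-0.1, -0.0, -1.1]
opening: 21.2
```

Call:
{"fn": "jog_arm", "kwargs": {"moves": [[[0.05,0,0,0,0,0],[0.1,0,0,0,0,0],[0.1,0,0,0,0,0]]]}}

```text
t: 10.15
tool_pos: [478.4, -193.6, 103.2]
eef_rot: [0.533, 1.504, -0.533]
contact_force: [0.5, -0.4, -0.7]
opening: 20.7
```

```bash
python3 - <<'E'
from h import *
s,p=snap("wrist","w9");print(s["t"],s["tool_pos"],s["contact_force"],s["moment"])
_,a=snap("scene","s9")
crop("w9",228,150,288,210,10,"t4");crop("s9",250,255,300,305,10,"t5")
i=[cv2.resize(cv2.imread(f'pics/t{k}.png'),(390,390)) for k in(4,5)]
cv2.imwrite('pics/t45c.png',np.hstack(i))
E
```

```text
10.15 [ 478.40992131 -193.62905012  103.18697296] [ 0.48222074 -0.44150077 -0.74417342] [ 0.01419474 -0.01797915 -0.02333939]
```

View pics/t45c.png

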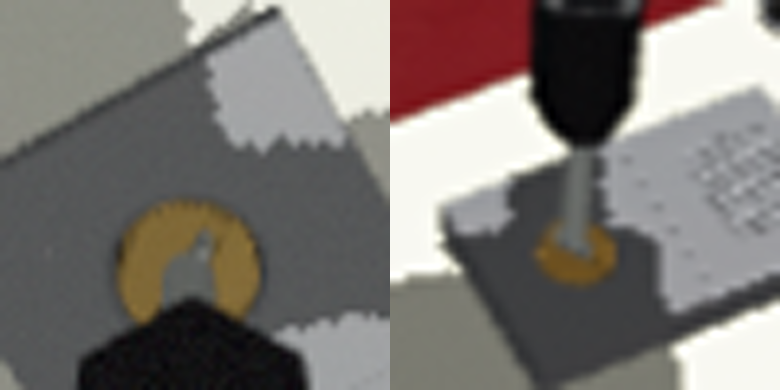

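Call:
{"fn": "jog_arm", "kwargs": {"moves": [[[0.05,0,0,0,0,0],[0.1,0,0,0,0,0],[0.1,0,0,0,0,0],[0.1,0,0,0,0,0]]]}}

```text
t: 10.58
tool_pos: [478.4, -193.7, 102.3]
eef_rot: [0.533, 1.504, -0.533]
contact_force: [0.1, 0.2, -0.8]
opening: 21.2
```

Call:
{"fn": "jog_arm", "kwargs": {"moves": [[[0.05,0,0,0,0,0],[0.1,0,0,0,0,0],[0.1,0,0,0,0,0],[0.1,0,0,0,0,0]]]}}

```text
t: 10.92
tool_pos: [478.6, -193.7, 101.5]
eef_rot: [0.533, 1.504, -0.533]
contact_force: [-0.3, -0.1, 0.5]
opening: 21.2
```

Call:
{"fn": "jog_arm", "kwargs": {"moves": [[[0.05,0,0,0,0,0],[0.1,0,0,0,0,0],[0.1,0,0,0,0,0],[0.1,0,0,0,0,0]]]}}

```text
t: 11.25
tool_pos: [478.8, -193.8, 100.8]
eef_rot: [0.533, 1.503, -0.533]
contact_force: [-0.6, 0.1, 3.3]
opening: 21.1
```

Call:
{"fn": "jog_arm", "kwargs": {"moves": [[[0.05,0,0,0,0,0],[0.1,0,0,0,0,0],[0.15,0,0,0,0,0],[0.2,0,0,0,0,0],[0.2,0,0,0,0,0]]]}}

```text
t: 11.67
tool_pos: [479.0, -194.0, 99.1]
eef_rot: [0.532, 1.503, -0.533]
contact_force: [-0.3, 0.5, 6.6]
opening: 20.8
```

Call:
{"fn": "jog_arm", "kwargs": {"moves": [[[0.05,0,0,0,0,0],[0.1,0,0,0,0,0],[0.15,0,0,0,0,0],[0.15,0,0,0,0,0],[0.15,0,0,0,0,0]]]}}

```text
t: 12.08
tool_pos: [479.4, -194.2, 98.2]
eef_rot: [0.532, 1.502, -0.533]
contact_force: [-0.1, -0.2, 7.7]
opening: 20.9
```

Call:
{"fn": "jog_arm", "kwargs": {"moves": [[[0.05,0,0,0,0,0],[0.1,0,-0.03,0,0,0],[0.15,0,-0.05,0,0,0],[0.18,0,-0.05,0,0,0],[0.18,0,-0.05,0,0,0],[0.18,0,-0.05,0,0,0]]]}}

```text
t: 12.58
tool_pos: [479.5, -194.2, 97.1]
eef_rot: [0.532, 1.501, -0.533]
contact_force: [0.4, 0.0, 9.7]
opening: 20.9
```

```bash
python3 - <<'E'
from h import *
s,p=snap("wrist","w10");print(s["t"],s["tool_pos"],s["contact_force"],s["moment"],s["q"].round(3))
_,a=snap("scene","s10")
crop("w10",218,150,298,230,10,"t4");crop("s10",250,255,300,305,10,"t5")
i=[cv2.resize(cv2.imread(f'pics/t{k}.png'),(390,390)) for k in(4,5)]
cv2.imwrite('pics/t45d.png',np.hstack(i))
E
```

```text
12.5833 [ 479.49419958 -194.15938647   97.11262127] [0.40071441 0.02153131 9.70104843] [-0.04929336  0.12803796 -0.02409514] [-0.488 -0.093  2.037 -0.     1.194 -1.378]
```

View pics/t45d.png

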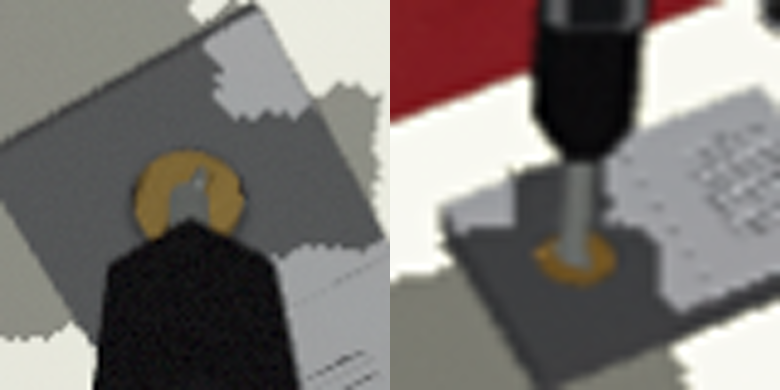

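In the slot and pressed to about 4 mm (10.4 N). I'll turn clockwise now, about the blade's axis.

Call:
{"fn": "jog_arm", "kwargs": {"moves": [[[0,-0.013,0,0.07,0,0],[0,-0.027,0,0.15,0,0],[0,-0.041,0,0.22,0,0],[0,-0.055,0,0.3,0,0],[0,-0.055,0,0.3,0,0]]]}}

```text
t: 13.1
tool_pos: [479.4, -194.5, 97.2]
eef_rot: [0.767, 1.427, -0.766]
contact_force: [0.9, 0.1, 9.1]
opening: 21.2
```

```bash
python3 - <<'E'
from h import *
from workcell import monitor
s=monitor.sense();print(s["t"],s["tool_pos"],s["contact_force"],s["moment"],pose(s)[:3,:3].round(3))
E
```

```text
13.1 [ 479.41042333 -194.51809644   97.18016073] [0.94336293 0.11899222 9.10637794] [ 0.11573941 -0.03830417  0.03388602] [[ 0.004  0.832  0.554]
 [-0.002  0.554 -0.832]
 [-1.     0.002  0.004]]
```

Call:
{"fn": "jog_arm", "kwargs": {"moves": [[[0,-0.018,0,0.1,0,0],[0.02,-0.037,0,0.2,0,0],[0.03,-0.055,0,0.3,0,0],[0.03,-0.073,-0.005,0.4,0,0],[0.03,-0.09,-0.01,0.5,0,0],[0.03,-0.107,-0.015,0.6,0,0],[0.03,-0.107,-0.015,0.6,0,0]]]}}

```text
t: 13.68
tool_pos: [479.0, -195.2, 97.2]
eef_rot: [1.22, 1.197, -1.216]
contact_force: [1.2, 0.5, 8.9]
opening: 20.8
```

```bash
python3 - <<'E'
from h import *
s,p=snap("wrist","w11");print(s["t"],s["tool_pos"],s["contact_force"],s["moment"],pose(s)[:3,:3].round(3))
crop("w11",218,150,298,230,7,"t7")
E
```

```text
13.6833 [ 478.95758558 -195.19419761   97.19847453] [1.191851   0.50895872 8.91911441] [-0.0626659  -0.28930276  0.02250056] [[ 0.005  1.    -0.013]
 [-0.002 -0.013 -1.   ]
 [-1.     0.005  0.002]]
```

View pics/t7.png

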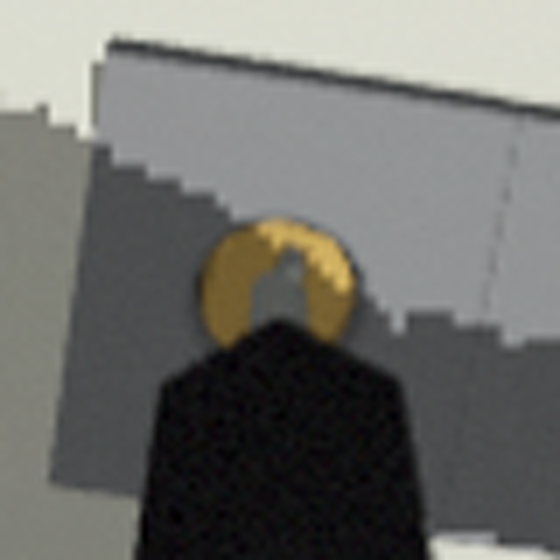

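Call:
{"fn": "jog_arm", "kwargs": {"moves": [[[0.03,-0.018,0,0.1,0,0],[0.05,-0.027,0,0.15,0,0],[0.05,-0.027,0,0.15,0,0],[0.05,-0.027,0,0.15,0,0]]]}}

```text
t: 14.07
tool_pos: [478.9, -195.3, 96.9]
eef_rot: [1.327, 1.123, -1.323]
contact_force: [0.5, -0.1, 9.1]
opening: 20.9
```

```bash
cat > st.py <<'E'
from h import *
from workcell import monitor,grab_frame
for i in range(3):
    s=monitor.sense();P=pose(s);print(s["t"],s["tool_pos"].round(1),s["contact_force"].round(1),s["moment"].round(3),"yaw",np.degrees(np.arctan2(P[1,1],P[0,1])).round(2),"rx",P[:,0].round(3)); grab_frame("wrist")
E
python3 st.py
```

```text
14.0667 [ 478.9 -195.3   96.9] [ 0.5 -0.1  9.1] [-0.06  -0.346  0.033] yaw -9.17 rx [ 0.006 -0.003 -1.     0.   ]
14.1167 [ 478.9 -195.4   96.9] [ 1.2 -0.7 10. ] [-0.084 -0.327  0.035] yaw -9.17 rx [ 0.006 -0.003 -1.     0.   ]
14.1667 [ 478.9 -195.3   96.9] [ 0.8 -0.1  9.6] [-0.044 -0.36  -0.056] yaw -9.17 rx [ 0.006 -0.003 -1.     0.   ]
```

Call:
{"fn": "jog_arm", "kwargs": {"moves": [[[0,-0.009,0,0.05,0,0],[0.02,-0.015,0,0.08,0,0],[0.02,-0.015,0,0.08,0,0],[0.02,-0.015,0,0.08,0,0]]]}}

```text
t: 14.55
tool_pos: [478.8, -195.4, 96.8]
eef_rot: [1.385, 1.08, -1.38]
contact_force: [1.8, 0.1, 9.9]
opening: 20.7
```

```bash
python3 st.py
```

```text
14.55 [ 478.8 -195.4   96.8] [1.8 0.1 9.9] [-0.031 -0.352  0.008] yaw -13.76 rx [ 0.006 -0.003 -1.     0.   ]
14.6 [ 478.8 -195.4   96.8] [ 1.2 -0.4  9.8] [ 0.001 -0.378 -0.022] yaw -13.76 rx [ 0.006 -0.003 -1.     0.   ]
14.65 [ 478.8 -195.4   96.8] [ 1.7 -0.   8.9] [-0.052 -0.345 -0.006] yaw -13.75 rx [ 0.006 -0.003 -1.     0.   ]
```

Call:
{"fn": "jog_arm", "kwargs": {"moves": [[[0,-0.009,0,0.05,0,0],[0,-0.013,0,0.07,0,0],[0,-0.013,0,0.07,0,0],[0,-0.013,0,0.07,0,0]]]}}

```text
t: 15.03
tool_pos: [478.7, -195.4, 96.8]
eef_rot: [1.435, 1.04, -1.43]
contact_force: [0.8, -0.6, 10.2]
opening: 21.1
```

```bash
python3 st.py
```

```text
15.0333 [ 478.7 -195.4   96.8] [ 0.8 -0.6 10.2] [-0.102 -0.416  0.051] yaw -17.76 rx [ 0.006 -0.003 -1.     0.   ]
15.0833 [ 478.8 -195.4   96.9] [ 0.8 -1.4 10.1] [-0.11  -0.349  0.004] yaw -17.76 rx [ 0.006 -0.003 -1.     0.   ]
15.1333 [ 478.7 -195.4   96.8] [ 1.  -0.   9.3] [-0.117 -0.346  0.017] yaw -17.77 rx [ 0.006 -0.003 -1.     0.   ]
```

Call:
{"fn": "jog_arm", "kwargs": {"moves": [[[0,-0.004,0,0.02,0,0],[0,-0.007,0,0.04,0,0],[0,-0.007,0,0.04,0,0]]]}}

```text
t: 15.43
tool_pos: [478.7, -195.5, 96.9]
eef_rot: [1.464, 1.016, -1.458]
contact_force: [0.5, -0.2, 10.4]
opening: 20.5
```

```bash
python3 st.py;  python3 - <<'E'
from h import *
s,p=snap("wrist","w12")
crop("w12",228,150,288,210,10,"t8")
E
```

```text
15.4333 [ 478.7 -195.5   96.9] [ 0.5 -0.2 10.4] [-0.146 -0.33   0.057] yaw -20.09 rx [ 0.006 -0.003 -1.     0.   ]
15.4833 [ 478.7 -195.4   96.9] [ 1.2 -0.7 10.5] [-0.12  -0.418  0.046] yaw -20.06 rx [ 0.006 -0.003 -1.     0.   ]
15.5333 [ 478.7 -195.4   96.9] [1.  0.  9.8] [-0.118 -0.401  0.047] yaw -20.05 rx [ 0.006 -0.003 -1.     0.   ]
```

View pics/t8.png

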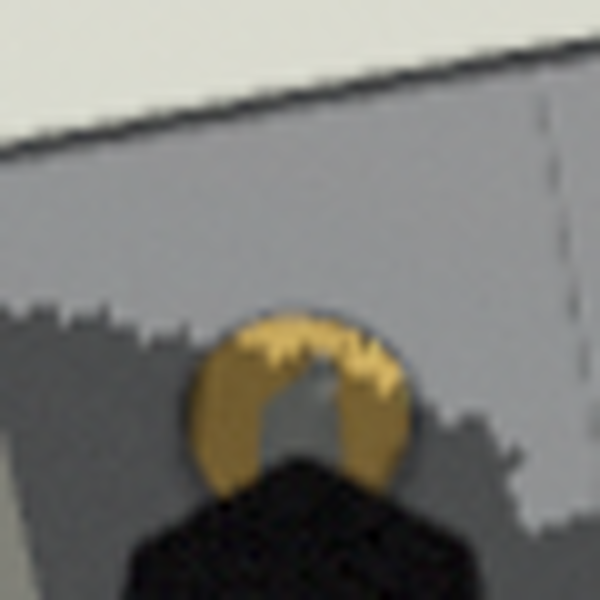

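Call:
{"fn": "jog_arm", "kwargs": {"moves": [[[0,-0.004,0,0.02,0,0],[0,-0.007,0,0.04,0,0],[0,-0.007,0,0.04,0,0]]]}}

```text
t: 15.88
tool_pos: [478.6, -195.4, 96.9]
eef_rot: [1.492, 0.992, -1.486]
contact_force: [1.2, -1.4, 9.8]
opening: 20.7
```

```bash
python3 st.py
```

```text
15.8833 [ 478.6 -195.4   96.9] [ 1.2 -1.4  9.8] [-0.114 -0.366  0.081] yaw -22.37 rx [ 0.006 -0.003 -1.     0.   ]
15.9333 [ 478.6 -195.4   96.9] [ 1.3  0.2 10.2] [-0.146 -0.363  0.072] yaw -22.34 rx [ 0.006 -0.003 -1.     0.   ]
15.9833 [ 478.6 -195.4   96.8] [ 1.2 -0.6  9.6] [-0.197 -0.349  0.035] yaw -22.34 rx [ 0.006 -0.003 -1.     0.   ]
```

The torque has climbed to about 0.06 N m after 1.28 rad of turning, which is consistent with the stop. I'll unload the twist within the play, lift, and check the slot.

Call:
{"fn": "jog_arm", "kwargs": {"moves": [[[0,0.009,0,-0.05,0,0],[0,0.01,0,-0.06,0,0],[0,0.01,0,-0.06,0,0],[-0.2,0.01,0,-0.06,0,0],[-0.4,0.01,0,-0.06,0,0],[-0.6,0.01,0,-0.06,0,0],[-0.8,0.01,0,-0.06,0,0],[-0.8,0.01,0,-0.06,0,0]]]}}

```text
t: 16.7
tool_pos: [476.8, -194.5, 102.0]
eef_rot: [1.448, 1.033, -1.447]
contact_force: [4.6, -1.1, 0.5]
opening: 20.6
```

```bash
python3 st.py;  python3 - <<'E'
from h import *
s,p=snap("wrist","w13");_,a=snap("scene","s13")
crop("w13",228,150,288,210,10,"t4");crop("s13",250,255,300,305,10,"t5")
i=[cv2.resize(cv2.imread(f'pics/t{k}.png'),(390,390)) for k in(4,5)]
cv2.imwrite('pics/t45e.png',np.hstack(i))
E
```

```text
16.7 [ 476.8 -194.5  102. ] [ 4.6 -1.1  0.5] [-0.436 -1.087  0.079] yaw -18.91 rx [ 0.002 -0.001 -1.     0.   ]
16.75 [ 476.7 -194.4  102. ] [ 4.1 -2.1  1. ] [-0.437 -1.11  -0.005] yaw -18.91 rx [ 0.002 -0.001 -1.     0.   ]
16.8 [ 476.7 -194.4  102.1] [ 4.1 -2.6  0.6] [-0.437 -1.138  0.012] yaw -18.91 rx [ 0.001 -0.001 -1.     0.   ]
```

View pics/t45e.png

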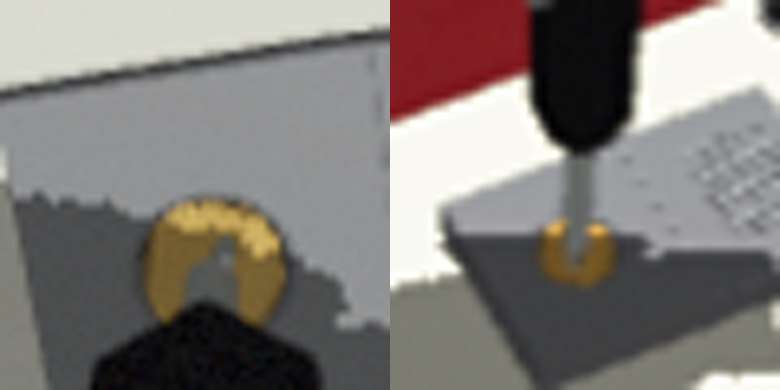

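Call:
{"fn": "jog_arm", "kwargs": {"moves": [[[0,0.08,0.02,0,0,0],[0,0.15,0.03,0,0,0],[0,0.15,0.03,0,0,0],[0,0.15,0.03,0,0,0]]]}}

```text
t: 17.28
tool_pos: [477.4, -194.9, 101.9]
eef_rot: [1.448, 1.035, -1.448]
contact_force: [4.2, -1.4, 1.6]
opening: 20.8
```

```bash
python3 st.py
```

```text
17.2833 [ 477.4 -194.9  101.9] [ 4.2 -1.4  1.6] [-0.379 -0.916  0.021] yaw -18.9 rx [-0.001  0.    -1.     0.   ]
17.3333 [ 477.3 -194.9  101.9] [ 3.6 -1.2  1. ] [-0.381 -0.904  0.038] yaw -18.91 rx [-0.  0. -1.  0.]
17.3833 [ 477.3 -194.9  101.9] [ 2.5 -1.7  1.8] [-0.382 -0.875  0.014] yaw -18.91 rx [-0.  0. -1.  0.]
```

Call:
{"fn": "jog_arm", "kwargs": {"moves": [[[0,0.1,0.02,0,0,0],[0,0.2,0.04,0,0,0],[0,0.25,0.06,0,0,0],[0,0.25,0.06,0,0,0]]]}}

```text
t: 17.77
tool_pos: [479.0, -196.1, 101.5]
eef_rot: [1.447, 1.037, -1.449]
contact_force: [1.3, -0.7, 0.3]
opening: 20.9
```

```bash
python3 st.py
```

```text
17.7667 [ 479.  -196.1  101.5] [ 1.3 -0.7  0.3] [-0.164 -0.205  0.009] yaw -18.91 rx [-0.002  0.001 -1.     0.   ]
17.8167 [ 479.  -196.   101.5] [ 1.6 -0.5  0.1] [-0.124 -0.235  0.07 ] yaw -18.9 rx [-0.002  0.001 -1.     0.   ]
17.8667 [ 479.  -196.   101.5] [1.6 1.1 0.3] [-0.154 -0.201 -0.031] yaw -18.91 rx [-0.002  0.001 -1.     0.   ]
```

Lateral load is relieved. I'll lift clear and look.

Call:
{"fn": "jog_arm", "kwargs": {"moves": [[[-0.2,0,0,0,0,0],[-0.4,0,0,0,0,0],[-0.6,0,0,0,0,0],[-0.9,0,0,0,0,0],[-1.2,0,0,0,0,0],[-1.6,0,0,0,0,0],[-1.6,0,0,0,0,0]]]}}

```text
t: 18.5
tool_pos: [480.2, -196.6, 119.3]
eef_rot: [1.448, 1.033, -1.447]
contact_force: [0.1, 0.8, -0.2]
opening: 21.2
```

Call:
{"fn": "jog_arm", "kwargs": {"moves": [[[0,-1,1.5,0,0,0],[0,-2,3,0,0,0],[0,-3,4.5,0,0,0],[0,-3,5,0,0,0],[0,-3,5,0,0,0],[0,-3,5,0,0,0]]]}}

```text
t: 19.0
tool_pos: [435.5, -234.0, 118.3]
eef_rot: [1.449, 1.034, -1.448]
contact_force: [0.6, 0.0, -0.2]
opening: 20.9
```

```bash
python3 st.py;  python3 - <<'E'
from h import *
s,p=snap("wrist","w14");_,a=snap("scene","s14")
u,v=proj(p,[[477.3,-194.2,34]],s)[0].round().astype(int);print(u,v)
crop("w14",u-25,v-25,u+25,v+25,10,"t4");crop("s14",250,255,300,305,10,"t5")
i=[cv2.resize(cv2.imread(f'pics/t{k}.png'),(390,390)) for k in(4,5)]
cv2.imwrite('pics/t45f.png',np.hstack(i))
E
```

```text
19.0 [ 435.5 -234.   118.3] [ 0.6  0.  -0.2] [-0.001  0.034  0.021] yaw -18.96 rx [ 0.001  0.    -1.     0.   ]
19.05 [ 435.6 -233.7  118.2] [-0.7  0.2 -0.4] [ 0.022 -0.032 -0.009] yaw -18.91 rx [ 0.001  0.    -1.     0.   ]
19.1 [ 435.7 -233.6  118.1] [-0.8 -0.6 -0.8] [-0.002  0.004 -0.032] yaw -18.88 rx [ 0.  0. -1.  0.]
290 133
```

View pics/t45f.png

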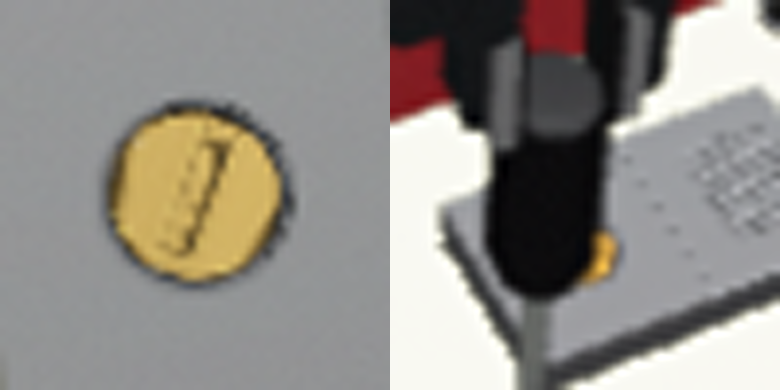

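View pics/w14.png

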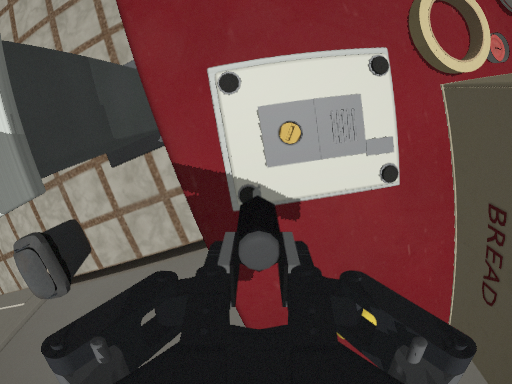

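```bash
python3 - <<'E'
from h import *
s,p=load("w14");f=lambda u,v:onz(p,265+(u+.5)/7.8-.5,108+(v+.5)/7.8-.5,34,s)
for A,B in(((228,145),(188,253)),((207,140),(168,243)),((217,142),(177,250))):
    d=f(*A)-f(*B);print(np.degrees(np.arctan2(d[1],d[0])),np.linalg.norm(d),(f(*A)+f(*B))/2)
print(f(196,193))
# cover edges in w14 
g=lambda u,v:onz(p,u,v,34,s)
for A,B in(((258,107),(362,94)),((266,166),(368,152))):
    d=g(*B)-g(*A);print(np.degrees(np.arctan2(d[1],d[0])),np.linalg.norm(d))
E
```

```text
51.812221003692 13.315717116648502 [ 478.51202295 -195.0171838    34.        ]
51.33132679185179 12.71898586434663 [ 476.53294334 -193.45816928   34.        ]
51.77827405538749 13.308404781187004 [ 477.41250715 -194.2937054    34.        ]
[ 477.41347991 -193.92078947   34.        ]
-9.738091428749525 96.04502211854101
-10.227204651064751 97.37035781192063
```

The slot went from about 111.4° to about 51.7°, a turn of 1.04 rad, which means it is at its stop. The screw is flush again. Next I return the driver: lift, rotate back and travel to the block.

Call:
{"fn": "jog_arm", "kwargs": {"moves": [[[-2.5,0,0,0,0,0],[-5,0,0,-0.06,0,0],[-7.2,0,0,-0.12,0,0],[-7.2,-0.6,-2,-0.2,0,0],[-7.2,-1.6,-5,-0.3,0,0],[-7.2,-2.6,-8.5,-0.4,0,0],[-7.2,-3.8,-12,-0.5,0,0],[-7.2,-4.9,-15.5,-0.6,0,0],[-7.2,-6,-19,-0.7,0,0],[-7.2,-7,-22.5,-0.8,0,0],[-7.2,-8,-25.5,-0.9,0,0],[-7.2,-8.5,-27,-0.95,0,0]]]}}

```text
t: 20.25
tool_pos: [441.9, 52.5, 190.2]
eef_rot: [0.737, 1.443, -0.735]
contact_force: [0.2, -0.0, 0.1]
opening: 21.0
```

```bash
python3 - <<'E'
from h import *
from workcell import monitor,grab_frame
grab_frame("wrist");s=monitor.sense();T=pose(s);print(s["t"],s["tool_pos"],s["q"].round(2),T[:3,:3].round(3))
print((T[:3,:3].T@(np.array([447,221,188])-s["tool_pos"])).round(1), np.degrees(np.arctan2(T[1,1],T[0,1]))-57.9)
E
```

```text
20.3 [441.87230932  53.58230807 190.11980292] [-0.   -0.35  2.09  0.    1.4  -0.63] [[ 0.     0.808  0.589]
 [ 0.002  0.589 -0.808]
 [-1.     0.002 -0.002]]
[   2.5  102.7 -132.3] -21.84733812789794
```

Call:
{"fn": "jog_arm", "kwargs": {"moves": [[[0,2,-2.6,-0.1,0,0],[0,4,-5.2,-0.2,0,0],[0,6,-7.8,-0.3,0,0],[0,8,-10.4,-0.38,0,0],[0,9.5,-12.4,-0.38,0,0],[0,10.2,-13.2,-0.38,0,0],[0,10.2,-13.2,-0.38,0,0],[0,10.2,-13.2,-0.38,0,0],[0,10.2,-13.2,-0.38,0,0],[0,10.2,-13.2,-0.38,0,0]]]}}

```text
t: 21.13
tool_pos: [448.6, 214.6, 190.0]
eef_rot: [0.448, 1.524, -0.449]
contact_force: [0.6, -0.6, -1.2]
opening: 21.3
```

```bash
python3 - <<'E'
from h import *
from workcell import monitor,grab_frame
s,p=snap("wrist","w15");_,a=snap("scene","s15");_,b=snap("side","d15");s=monitor.sense();T=pose(s);print(s["t"],s["tool_pos"],s["q"].round(2),T[:3,:3].round(3))
print((T[:3,:3].T@(np.array([447,221,188])-s["tool_pos"])).round(1), np.degrees(np.arctan2(T[1,1],T[0,1]))-57.9)
crop("w15",190,100,330,280,4,"c15");crop("s15",120,100,200,200,6,"c16")
i=[cv2.resize(cv2.imread(f'pics/{k}.png'),(390,500)) for k in("c15","c16")];cv2.imwrite('pics/c1516.png',np.hstack(i))
E
```

```text
21.2833 [448.66673793 214.83996993 190.10008171] [ 0.34 -0.22  1.99 -0.    1.37 -0.66] [[ 0.     0.542  0.841]
 [-0.     0.841 -0.542]
 [-1.     0.     0.   ]]
[ 2.1  4.3 -4.7] -0.6963522779694671
```

View pics/c1516.png

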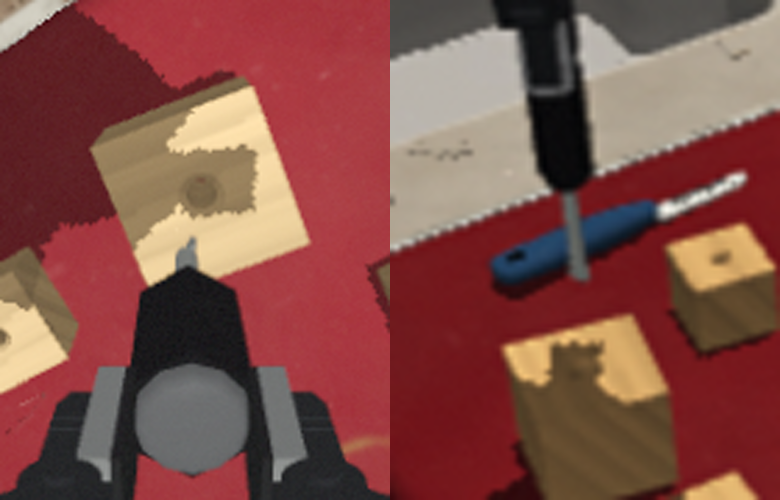

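Call:
{"fn": "jog_arm", "kwargs": {"moves": [[[0,0.2,-0.2,0,0,0],[0,0.43,-0.47,-0.01,0,0],[0,0.43,-0.47,-0.01,0,0],[1.5,0.43,-0.47,-0.01,0,0],[3,0.43,-0.47,-0.01,0,0],[4.5,0.43,-0.47,-0.01,0,0],[5,0.43,-0.47,-0.01,0,0],[5,0.43,-0.47,-0.01,0,0],[5,0.43,-0.47,-0.01,0,0],[5,0.43,-0.47,-0.01,0,0]]]}}

```text
t: 22.12
tool_pos: [447.5, 222.2, 141.2]
eef_rot: [0.44, 1.524, -0.438]
contact_force: [0.0, -0.8, 0.2]
opening: 20.4
```

```bash
python3 - <<'E'
from h import *
from workcell import monitor,grab_frame
s,p=snap("wrist","w16");_,a=snap("scene","s16");_,b=snap("side","d16");s=monitor.sense();T=pose(s);print(s["t"],s["tool_pos"])
print((T[:3,:3].T@(np.array([447,221,140])-s["tool_pos"])).round(1), np.degrees(np.arctan2(T[1,1],T[0,1]))-57.9)
u,v=258,190;crop("w16",u-40,v-50,u+40,v+30,10,"c15");crop("s16",130,130,190,190,10,"c16");crop("d16",275,195,335,255,10,"c17")
i=[cv2.resize(cv2.imread(f'pics/{k}.png'),(400,400)) for k in("c15","c16")];cv2.imwrite('pics/c1617.png',np.hstack(i))
h=np.array([446.05,221.7,58]);print((proj(p,[h],s)-[u-40,v-50])*5,(proj(a,[h])-[130,130])*6.67+[400,0],(proj(b,[h])-[275,195])*10)
E
```

```text
22.2667 [447.51125111 222.17108698 141.18285494]
[ 1.2 -1.3  0.2] -0.029509866379100913
[[191.37640588 234.50857248]] [[594.15356343 280.68071572]] [[264.99030292 308.04089064]]
```

View pics/c1617.png

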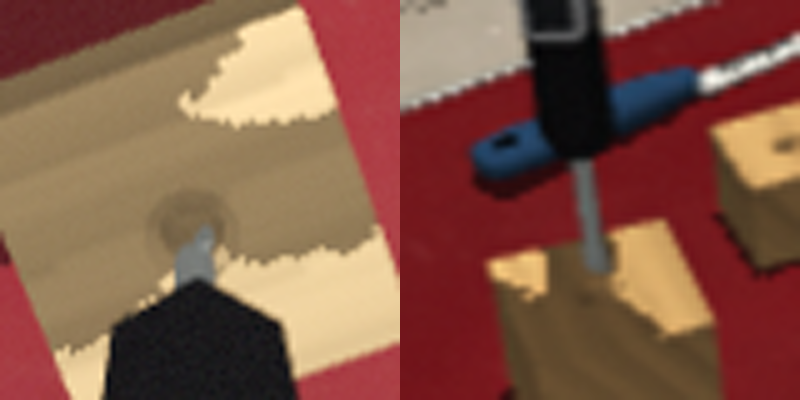

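View pics/c17.png

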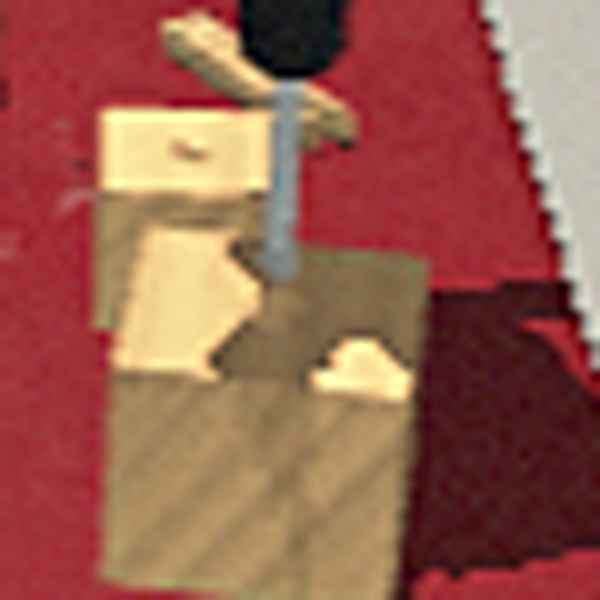

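Call:
{"fn": "jog_arm", "kwargs": {"moves": [[[0.3,-0.06,-0.05,0,0,0],[0.6,-0.06,-0.05,0,0,0],[0.9,-0.06,-0.05,0,0,0],[1.2,-0.06,-0.05,0,0,0],[1.4,-0.06,-0.05,0,0,0],[1.4,-0.06,-0.05,0,0,0]]]}}

```text
t: 22.77
tool_pos: [445.6, 221.5, 125.2]
eef_rot: [0.439, 1.527, -0.44]
contact_force: [-0.1, -0.5, -0.2]
opening: 21.1
```

Call:
{"fn": "jog_arm", "kwargs": {"moves": [[[0.2,0,0,0,0,0],[0.4,0,0,0,0,0],[0.6,0,0,0,0,0],[0.6,0,0,0,0,0]]]}}

```text
t: 23.1
tool_pos: [445.9, 221.5, 119.5]
eef_rot: [0.439, 1.526, -0.44]
contact_force: [-0.6, -0.3, 0.1]
opening: 21.1
```

```bash
python3 st.py; python3 - <<'E'
from h import *
s,p=snap("wrist","w17");_,a=snap("scene","s17")
crop("w17",218,140,298,220,10,"c15");crop("s17",130,130,190,190,10,"c16")
i=[cv2.resize(cv2.imread(f'pics/{k}.png'),(400,400)) for k in("c15","c16")];cv2.imwrite('pics/c18.png',np.hstack(i))
E
```

```text
23.1 [445.9 221.5 119.5] [-0.6 -0.3  0.1] [-0.065  0.009 -0.043] yaw 57.87 rx [-0.001 -0.    -1.     0.   ]
23.15 [445.9 221.6 119.7] [-0.4 -0.5 -0.3] [ 0.022 -0.025 -0.074] yaw 57.87 rx [-0.001 -0.    -1.     0.   ]
23.2 [446.  221.7 119.9] [ 0.4 -0.3 -0.7] [-0.012 -0.007 -0.034] yaw 57.87 rx [-0. -0. -1.  0.]
```

View pics/c18.png

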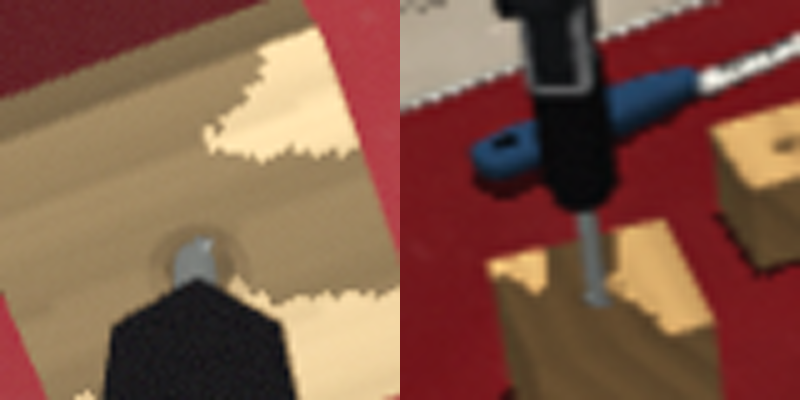

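Call:
{"fn": "jog_arm", "kwargs": {"moves": [[[0.3,0,0.03,0,0,0],[0.6,0,0.05,0,0,0],[0.9,0,0.05,0,0,0],[1.2,0,0.05,0,0,0],[1.5,0,0.05,0,0,0],[1.8,0,0.05,0,0,0],[1.8,0,0.05,0,0,0]]]}}

```text
t: 23.93
tool_pos: [446.0, 221.2, 101.0]
eef_rot: [0.439, 1.527, -0.44]
contact_force: [-0.3, 0.5, -0.7]
opening: 20.6
```

Call:
{"fn": "jog_arm", "kwargs": {"moves": [[[0.3,0,0,0,0,0],[0.6,0,0,0,0,0],[0.9,0,0,0,0,0],[1.2,0,0,0,0,0],[1.5,0,0,0,0,0],[1.8,0,0,0,0,0],[1.8,0,0,0,0,0]]]}}

```text
t: 24.52
tool_pos: [446.0, 221.2, 83.1]
eef_rot: [0.439, 1.527, -0.44]
contact_force: [0.5, -1.0, -0.3]
opening: 20.9
```

```bash
python3 st.py
```

```text
24.5167 [446.  221.2  83.1] [ 0.5 -1.  -0.3] [0.02  0.065 0.02 ] yaw 57.87 rx [-0.001 -0.001 -1.     0.   ]
24.5667 [446.2 221.3  83.5] [ 0.3 -0.1 -0.3] [-0.023  0.044  0.033] yaw 57.87 rx [-0.001 -0.    -1.     0.   ]
24.6167 [446.4 221.4  83.8] [-0.5 -0.4 -0.8] [ 0.031 -0.033 -0.038] yaw 57.87 rx [-0. -0. -1.  0.]
```

Call:
{"fn": "jog_arm", "kwargs": {"moves": [[[0.2,0,0,0,0,0],[0.4,0,0,0,0,0],[0.6,0,0,0,0,0],[0.6,0,0,0,0,0],[0.6,0,0,0,0,0]]]}}

```text
t: 25.08
tool_pos: [446.4, 221.3, 77.8]
eef_rot: [0.439, 1.526, -0.44]
contact_force: [-0.3, 0.0, -0.7]
opening: 21.1
```

Call:
{"fn": "jog_arm", "kwargs": {"moves": [[[0.05,0,0,0,0,0],[0.1,0,0,0,0,0],[0.1,0,0,0,0,0],[0.1,0,0,0,0,0]]]}}

```text
t: 25.42
tool_pos: [446.6, 221.4, 77.1]
eef_rot: [0.439, 1.526, -0.439]
contact_force: [-0.4, -0.2, 0.1]
opening: 20.6
```

Call:
{"fn": "jog_arm", "kwargs": {"moves": [[[0.05,0,0,0,0,0],[0.1,0,0,0,0,0],[0.1,0,0,0,0,0],[0.1,0,0,0,0,0]]]}}

```text
t: 25.75
tool_pos: [446.9, 221.5, 76.6]
eef_rot: [0.44, 1.525, -0.439]
contact_force: [-0.4, -0.9, 3.3]
opening: 21.3
```

```bash
python3 st.py
```

```text
25.75 [446.9 221.5  76.6] [-0.4 -0.9  3.3] [-0.113  0.189  0.01 ] yaw 57.87 rx [ 0.001  0.    -1.     0.   ]
25.8 [446.9 221.4  76.6] [-1.2 -0.7  3. ] [-0.162  0.118  0.049] yaw 57.87 rx [ 0.001  0.    -1.     0.   ]
25.85 [446.9 221.5  76.6] [-0.8 -0.3  4.4] [-0.218  0.171 -0.01 ] yaw 57.87 rx [ 0.001  0.    -1.     0.   ]
```

Handle seated (4 N contact at the same height as when it was grasped). Releasing.

Call:
{"fn": "jog_arm", "kwargs": {"moves": [[[0,0,0,0,0,0],[0,0,0,0,0,0],[0,0,0,0,0,0],[0,0,0,0,0,0],[0,0,0,0,0,0],[0,0,0,0,0,0],[0,0,0,0,0,0],[0,0,0,0,0,0],[0,0,0,0,0,0]]], "claw": 8.4}}

```text
t: 26.65
tool_pos: [446.6, 221.4, 76.0]
eef_rot: [0.439, 1.526, -0.439]
contact_force: [0.2, 0.2, -0.3]
opening: 84.1
```

Call:
{"fn": "jog_arm", "kwargs": {"moves": [[[-1,0,0,0,0,0],[-3,0,0,0,0,0],[-5,0,0,0,0,0],[-7,0,0,0,0,0],[-9,0,0,0,0,0],[-11,0,0,0,0,0],[-13,0,0,0,0,0],[-13,0,0,0,0,0],[-13,0,0,0,0,0],[-13,0,0,0,0,0]]]}}

```text
t: 27.48
tool_pos: [446.1, 221.2, 205.4]
eef_rot: [0.439, 1.526, -0.44]
contact_force: [-0.3, -0.3, -0.7]
opening: 83.9
```

```bash
python3 st.py; python3 - <<'E'
from h import *
s,p=snap("wrist","w18");_,a=snap("scene","s18");_,b=snap("side","d18");
crop("w18",200,90,320,210,5,"x1");crop("s18",120,110,220,230,6,"x2");crop("d18",265,175,345,265,8,"x3")
i=[cv2.resize(cv2.imread(f'pics/{k}.png'),(265,320)) for k in("x1","x2","x3")];cv2.imwrite('pics/x.png',np.hstack(i))
E
```

```text
27.4833 [446.1 221.2 205.4] [-0.3 -0.3 -0.7] [ 0.031  0.028 -0.005] yaw 57.87 rx [-0.001 -0.    -1.     0.   ]
27.5333 [445.8 221.1 204.7] [-1.2 -0.2  0.4] [-0.004  0.024 -0.021] yaw 57.87 rx [-0.002 -0.001 -1.     0.   ]
27.5833 [445.7 221.1 204.4] [-0.1 -0.4 -0.9] [0.004 0.044 0.027] yaw 57.87 rx [-0.003 -0.001 -1.     0.   ]
```

View pics/x.png

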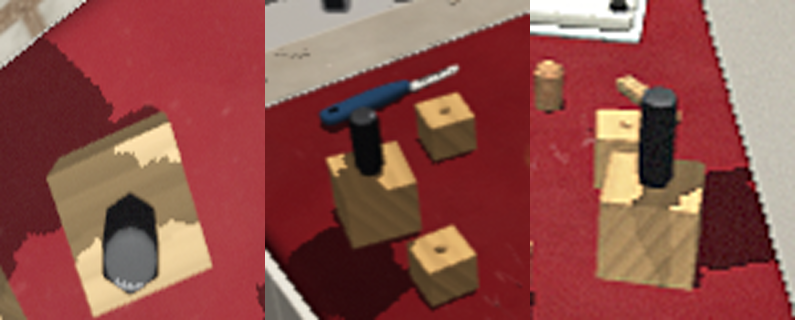

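View pics/s18.png

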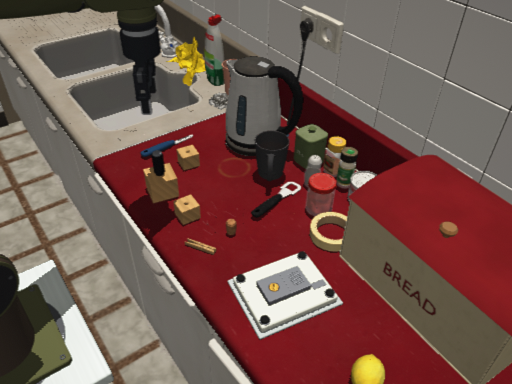

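```bash
python3 - <<'E'
from h import *
crop("scene0",255,270,295,310,10,"y1");crop("s18",255,270,295,310,10,"y2")
cv2.imwrite('pics/y.png',np.hstack([cv2.imread("pics/y1.png"),cv2.imread("pics/y2.png")]))
a=load("scene0")[1]["img"].astype(int);b=load("s18")[1]["img"].astype(int)
d=np.abs(a-b).sum(2)>80;n,l,st,_=cv2.connectedComponentsWithStats(d.astype(np.uint8));print([x.tolist() for x in st if x[4]>8])
E
```

```text
[[0, 0, 512, 384, 187293], [0, 0, 161, 115, 4913], [152, 150, 10, 6, 42], [146, 167, 20, 18, 160], [131, 195, 44, 41, 915], [173, 200, 4, 3, 9], [0, 226, 76, 102, 2944], [0, 258, 9, 6, 27], [271, 283, 6, 6, 17], [31, 329, 13, 27, 189], [36, 358, 8, 15, 60], [26, 375, 9, 9, 20]]
```

View pics/y.png

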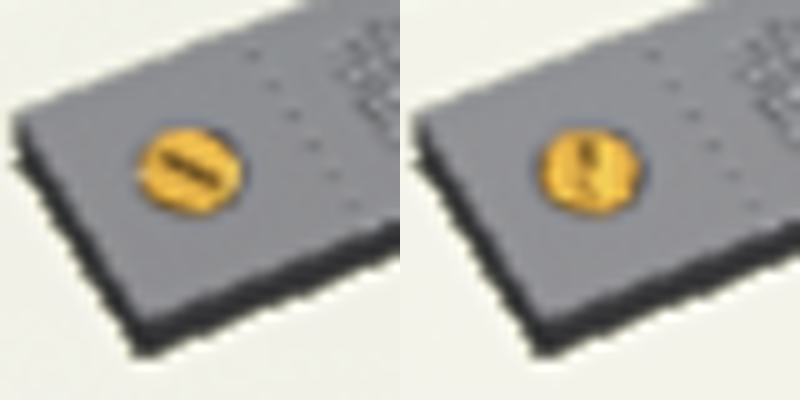

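The disc outline is the same as before the job, so the screw is flush and up. Its slot has turned, and nothing else on the worktop has moved apart from the arm and its shadows. Handing in.

```bash
python3 -c "
from workcell import bot
print(bot.sign_off())"
```

```text
the job is handed in; nothing more can be done
None
```

The screw is turned to its stop and looks locked, and the screwdriver is back in the 66 mm block. I handed the job in at about 28 s.

**What I did:** I pulled the screwdriver from the block and felt its blade into the slot. I pressed the screw in about 4 mm (about 10.5 N) and turned it clockwise until the torque rose to about 0.06 N m. I then took off the twist, let the screw spring up, put the screwdriver back in the hole and let go.

**Last checks:**
- **Turn:** the slot moved from about 111.4° to 51.7°, which is 1.04 rad against the stop at 1.05 (0.97 needed).
- **Screw height:** its outline in the scene camera matches the picture from before the job, so it looks flush.
- **Screwdriver:** the handle met the block with about 4 N, at the same height where I had gripped it. It stands upright with the gripper clear.
- **Everything else:** before-and-after pictures show no other object moved.

**Disagreements and limits:**
- **Slot angle:** two rough early readings (about 105° and 118°) disagreed with the closer view (about 111°), which I used because the blade went straight in at that angle.
- **Camera offset:** the scene camera was off by about 4 mm, so I used it only for relative positions.
- **Side load:** letting the screw up put up to about 5 N sideways on the blade; I relieved it before lifting out.
- **Lock:** I judged it from the pictures and the torque, and did not test it by trying to turn the screw back.

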